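# Set the aperture wheel of a light meter and start the reading

### The job

On the sloping panel of the white light meter, turn the aperture wheel by its T-handle until the long slit (not one of the round holes) stands in the middle of the fixed window frame, and let go of the handle. Only then push the round start button on the panel fully in and let it come back out. Leave the wheel set like that and do not shift the other things on the bench.

Things in the scene. Friction and masses are not known exactly. Their poses are not given: they have to be found in the camera images.
- unit: White wedge-shaped light meter, 190 mm deep, 210 wide, 45 high in front, 149 at the back, fixed. Origin: centre of its underside; z up, x to its high back, y to its left. Its panel rises to the back at 0.5 rad from level: the panel's outward normal leans 0.5 rad from vertical to the front. Wheel in the middle, window left of it, start button at the upper right corner.
- handle: Black T-handle on the wheel's axis: bar 64 mm long (x), 18 thick (y), 38 tall, top 62 mm off the panel. Origin: on the axis at grip height, 46 mm off the panel, 16 under the bar's top. z: out of the panel. It has free play: it turns loosely up to 0.2 rad either way (0.4 in all) before it takes the wheel along. The wheel has no end stops, 0.14 N m friction, and stays where left.
- slit (a point): Centre of the slit on the face of the aperture wheel: a metal disc 146 mm across, face 10 mm off the panel, with six apertures 60 degrees apart, centres 52 mm from the axis: one slit 34 mm long (radial), 8 wide, and five round holes 8 to 24 mm across. z: out of the panel. The slit starts 109 to 180 degrees from the window.
- window (a point): Centre of the fixed window at the left of the wheel, at the level of the wheel's face, 52 mm from the wheel's axis. The dark metal window frame has an opening 44 mm (radial) by 24 mm and stands up to 19 mm off the panel. The slit is set when its centre lies at this point.
- start_button_top (a point): Centre of the top of the round start button, 30 mm across, on the panel's upper (far) right corner; it moves with the button. It is pushed square to the panel, against the direction of the handle's z axis.
- start_button (a joint): Travel of the start button in m: 0 out, 0.006 fully in; a spring, 5 N when fully in, brings it back out.
- forceps: Bystander: steel forceps, 124 mm long, 10 mm tall, lying across in front of the instrument. Origin at its underside.
- amber_vial: Bystander: brown vial, 30 mm across, 62 mm tall, close to the left of the instrument. Origin at its underside.
- petri: Bystander: clear petri dish, 64 mm across, 16 mm tall, close to the right of the instrument. Origin at its underside.
- tape_roll: Bystander: roll of tape, 95 mm across, 19 mm tall, lying flat on the right. Origin at its underside.
- cryo_box: Bystander: flat box with lid, 134x134x50 mm, on the right. Origin at its underside.
- timer: Bystander: flat bench timer, 62x66x18 mm, front right. Origin at its underside.

How it is judged:
On the way, in this order (a step that is already met when the one before it is completed fails the run):
1. the slit stands in the middle of the window and the handle is let go (distance between slit and window below 0.005 m and contact force between the fingers and handle below 0.3 N and angular speed of handle below 0.1 rad/s), for 0.2 s.
2. the start button is pushed fully in with the slit in the window (distance between slit and window below 0.005 m and value of joint start_button above 0.0048 m), for 0.05 s.
At the end, for the whole second after the job is handed in: The slit's centre is within 5 mm of the window's centre, the handle is let go and the start button has come back out (less than 1.2 mm in) (distance between slit and window below 0.005 m and contact force between the fingers and handle below 0.3 N and value of joint start_button below 0.0012 m); the robot touches nothing.
It fails at once if the start button is pushed in while the slit is not in the window (value of joint start_button above 0.003 m and distance between slit and window above 0.008 m).
It fails at once if a bystander is shifted by more than 20 mm (distance of any of forceps, amber_vial, petri, tape_roll, cryo_box, timer from where it was at the start of the episode above 0.02 m).
It also fails if it takes over 64 s, if anything falls off the work surface, if the arm or the gripper's body presses on something with over 40 N, if the wrist force passes 120 N, or if a joint passes its speed limit or range.

### The arm

A 7-joint arm with a two-finger parallel gripper is mounted at the origin on a cart in front of the work surface, level with it; the furniture and walls round the work are solid. World frame = base frame: x ahead of the robot, y to its left, z up, the work surface at z = 0. Lengths are in m, angles in rad, forces in N, time in s.
With the tool pointing down it reaches from about 0.4 to 0.85 m from the base axis. Payload 4.5 kg.
Tool frame: the origin (TCP) lies at the very end of the fingers, on their centre line; the grasp point (between the pads) lies 19 mm behind it; z points along the fingers, x is the direction in which the jaws open and shut, and the axes are right-handed (so a half turn about z gives the same grasp; the last joint's range is limited). The gripper opens to 88 mm and grips with 3 to 60 N. Pads are 18 mm wide; open, the fingers measure 123 mm over their backs; the gripper's body (75 mm by 187 mm) begins 45 mm behind the grasp point.
Start: joints at [-1.186, 0.689, -0.195, 1.565, 0.157, 0.902, -0.215], TCP at [0.215, 0.587, 0.239] pointing down, gripper open.
Joint ranges: [-3.01, 3.01], [-0.46, 2.08], [-1.47, 1.51], [0.13, 2.56], [-1, 4.14], [0.04, 2.09], [-2.66, 2.66]. Speed limits (rad/s): [2.57, 2.57, 3.14, 3.14, 3.14, 3.14, 3.14].

### API

Orientations are given as a unit quaternion [x, y, z, w].
In Python, from plant import * gives the robot as it stands.
- The arm moves only by the tool apply_moves, never from a script. Its argument "series" is a list of rows, each an object of numbers: "x", "y", "z": the shift along the tool's x, y, z in units of 80 cm (1.0 is 80 cm); "wx", "wy", "wz": the turn, a rotation vector about the tool's x, y, z in units of pi rad (1.0 is pi rad); "fingers": the opening, from -1 (shut) to 1 (fully open), so that 0 is half open. In form: [{"x": .., "y": .., "z": .., "wx": .., "wy": .., "wz": .., "fingers": ..}, ...]. A call has 1 to 8 rows; each row shifts and turns the pose as measured when the row begins, along the tool's axes as they then stand; what a row does not reach is not made up. A row lasts 1/8 s, in which the tool goes at most 62.5 mm and 10.7 degrees, less where a joint would pass 70% of its speed; a pose out of reach is approached as far as the arm can. A call with a number of a shift or a turn outside -1 to 1 is refused whole. A call with a gripper value outside its range is refused whole. The fingers move at their own pace and stop on an object; "force" is the grip in N (left out, the last holds). Time passes only in rows, so rows that do not move let the fingers close. It gives the time, the measured TCP pose, the force and the opening at its end, in the units of the state.
- get_state(): the state, without advancing time (a new reading comes with each control period).
- snapshot(name): name is "scene" or "side" or "wrist"; returns (picture, depth): 384x512x3 uint8, red, green, blue; 384x512 float32, m along the optical axis (not along the pixel's ray), 0 where there is no reading.
- camera_model(name): a dict with "camera_matrix" (3x3 intrinsics, pixels), "dist_coeffs" ([k1, k2, p1, p2, k3] as OpenCV has them; the pictures are not rectified), "world_from_camera" (4x4, takes a point from camera to world coordinates). Camera axes: x right, y up, looking along -z (the intrinsics and any distortion apply to the point x, -y, -z); pixel columns grow to the right and rows downward; lengths in m; the calibration is good to about 2 mm. A picture is of the moment at which its call begins: read the wrist's pose just before it. camera_model takes no time and is no camera call; for the wrist camera it gives the pose at the moment of the call.
- finish_job(): hands the job in, once; it reports no verdict.
The state is a dict: "clock": time; "q": joint angles; "qd": joint speeds; "joint_torque": joint torques, N m; "tool_pos": TCP position; "eef_rot": TCP orientation; "contact_force": force on the tool from outside, world axes, zero at the start; "moment": the same for the moment, N m; "opening": opening from 0.0 (shut) to 1.0 (fully open).
Only numpy, scipy, OpenCV 4.12 (cv2) and the standard library are available. Lean on these libraries where they do the work, as an engineer would, in place of code of your own. Each camera call takes 0.05 s, during which the arm holds its last target. There are 200 camera calls.

## Working session

There is one attempt and no reset: what is moved stays moved. The work goes in short steps, Python scripts to look and compute and a tool call to move; the robot and the scene stay as the last step left them, time stands still between calls to the robot, and variables do not carry over. Pictures are saved under pics/ and viewed, about 8 in all and at most 12, crops included, and the job is handed in when it is done.

Besides the shell and the picture viewer there is one more tool, called after ">>>" as name(argument=value, ...) on one line, values as JSON. apply_moves: Moves the arm, as the interface text tells. Its arguments: {"type":"object","properties":{"series":{"type":"array","items":{"type":"object","properties":{"x":{"type":"number"},"y":{"type":"number"},"z":{"type":"number"},"wx":{"type":"number"},"wy":{"type":"number"},"wz":{"type":"number"},"fingers":{"type":"number"}}}},"force":{"type":"number"}},"required":["series"]}

```bash
mkdir -p pics
cat > h.py <<'E'
from plant import *
import numpy as np, cv2
from scipy.spatial.transform import Rotation as R
def grab(n,f):
    m=camera_model(n); p,d=snapshot(n); cv2.imwrite('pics/'+f+'.png',p[:,:,::-1]); np.savez(f+'.npz',p=p,d=d,K=m['camera_matrix'],D=m['dist_coeffs'],T=m['world_from_camera'])
def pts(f,uv,d=None):
    z=np.load(f+'.npz'); uv=np.array(uv,float).reshape(-1,2)
    n=cv2.undistortPoints(uv[:,None],np.array(z['K']),np.array(z['D']))[:,0]
    dd=z['d'][uv[:,1].astype(int),uv[:,0].astype(int)] 
    P=np.c_[n[:,0]*dd,-n[:,1]*dd,-dd]; T=z['T']; return P@T[:3,:3].T+T[:3,3]
def cloud(f):
    h,w=np.load(f+'.npz')['d'].shape; v,u=np.mgrid[:h,:w]; return pts(f,np.c_[u.ravel(),v.ravel()]).reshape(h,w,3)
def proj(f,X):
    z=np.load(f+'.npz');T=np.linalg.inv(z['T']);P=np.atleast_2d(X)@T[:3,:3].T+T[:3,3]
    return cv2.projectPoints(P*[1,-1,-1],np.zeros(3),np.zeros(3),z['K'],z['D'])[0][:,0]
E
python3 - <<'E'
from h import *
for n in ['scene','side']: grab(n,n+'0')
s=get_state();print(s['clock'],s['tool_pos'],s['eef_rot'],s['opening'])
for n in ['scene','side']: print(np.round(np.load(n+'0.npz')['T'],2).tolist())
cv2.imwrite('pics/a0.png',np.vstack([cv2.imread('pics/scene0.png')]))
E
```

```text
0.1 [0.2146222  0.58638719 0.23800141] [ 8.19620775e-01  5.72905855e-01 -6.33419510e-04  5.15159157e-04] 1.0002989782768568
[[-0.76, 0.46, -0.46, 0.18], [-0.66, -0.54, 0.53, 0.44], [0.0, 0.71, 0.71, 0.75], [0.0, 0.0, 0.0, 1.0]]
[[0.82, 0.22, -0.53, -0.08], [-0.57, 0.3, -0.76, -1.0], [-0.01, 0.93, 0.37, 0.58], [0.0, 0.0, 0.0, 1.0]]
```

View pics/scene0.png

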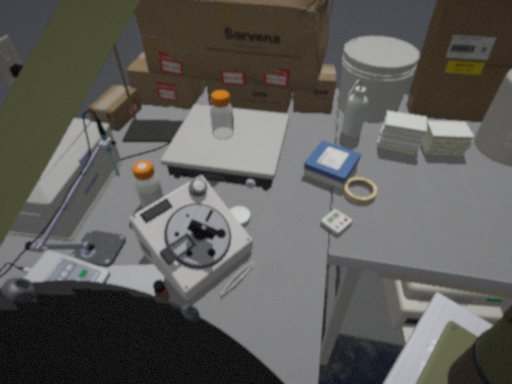

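View pics/side0.png

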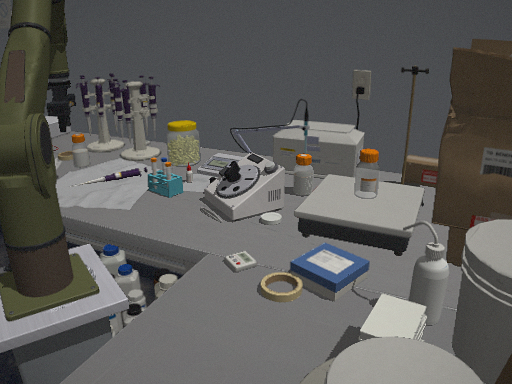

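Scene view: the unit is at about (190,235), wheel centre near (198,236), window frame near (178,248), and a grey knob near (198,187). Next I fit the panel and look at a magnified crop.

Run:
```python
from h import *
C=cloud('scene0'); z=np.load('scene0.npz')
for n,u in dict(wheel=(198,238),win=(178,248),knob=(198,185),handle=(198,230),rim=(225,240),c1=(150,222),c2=(205,285),c3=(243,243),btn=(155,210)).items(): print(n,u,np.round(C[u[1],u[0]],3))
im=cv2.imread('pics/scene0.png')[170:300,120:265]
cv2.imwrite('pics/c0.png',cv2.resize(im,None,fx=4.5,fy=4.5,interpolation=cv2.INTER_CUBIC))
```

```text
wheel (198, 238) [0.616 0.149 0.105]
win (178, 248) [0.636 0.193 0.095]
knob (198, 185) [0.704 0.061 0.154]
handle (198, 230) [0.611 0.148 0.137]
rim (225, 240) [0.586 0.095 0.071]
c1 (150, 222) [0.717 0.2   0.128]
c2 (205, 285) [0.561 0.191 0.016]
c3 (243, 243) [0.559 0.062 0.048]
btn (155, 210) [0.727 0.175 0.142]
```

View pics/c0.png

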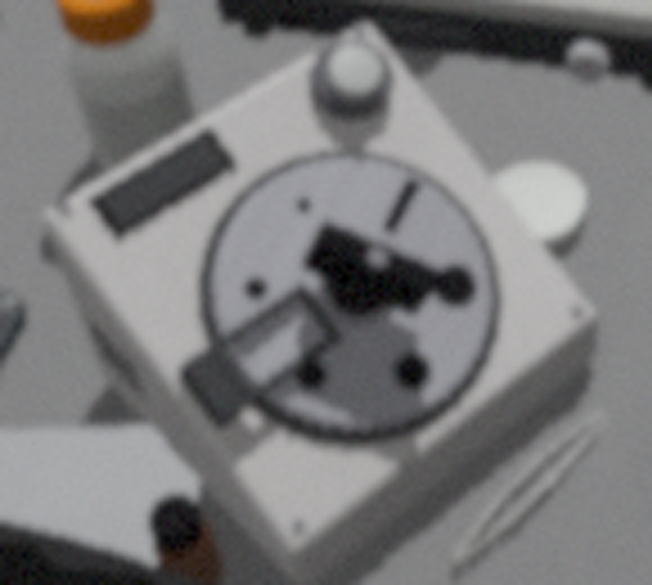

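Run:
```python
from h import *
from scipy.optimize import least_squares
C=cloud('scene0')
P=C[195:290,140:245].reshape(-1,3); P=P[(P[:,2]>.03)&(P[:,2]<.2)]
best=0
rng=np.random.default_rng(0)
for _ in range(3000):
    a,b,c=P[rng.choice(len(P),3,False)]; n=np.cross(b-a,c-a); l=np.linalg.norm(n)
    if l<1e-5: continue
    n/=l; n*=np.sign(n[2])
    if abs(n[2]-np.cos(.5))>.03: continue
    k=(abs((P-a)@n)<.003).sum()
    if k>best: best,bn,ba=k,n,a
I=P[abs((P-ba)@bn)<.004]; c=I.mean(0); n=np.linalg.svd(I-c)[2][2]; n*=np.sign(n[2])
print(best,len(P),n,'tilt',np.arccos(n[2]),'yaw',np.arctan2(-n[1],-n[0]))
h=(P-c)@n; print(np.histogram(h,bins=np.arange(-.02,.08,.004)))
psi=np.arctan2(-n[1],-n[0]); print('plane d',n@c)
np.savez('plane.npz',n=n,c=c)
```

```text
3389 7701 [-0.48263001  0.0355658   0.87510191] tilt 0.5051499722019973 yaw -0.07355868510914951
(array([  31,   50,  134,  171, 1907, 1779,  362, 1949,  184,  278,   69,
         21,   14,   18,   13,   17,   20,   17,   20,   53,  165,    6,
          0,    0]), array([-0.02 , -0.016, -0.012, -0.008, -0.004,  0.   ,  0.004,  0.008,
        0.012,  0.016,  0.02 ,  0.024,  0.028,  0.032,  0.036,  0.04 ,
        0.044,  0.048,  0.052,  0.056,  0.06 ,  0.064,  0.068,  0.072,
        0.076]))
plane d -0.22571369245811912
```

```bash
cat >> h.py <<'E'
pl=np.load('plane.npz'); psi=np.arctan2(-pl['n'][1],-pl['n'][0])
N=np.array([-np.sin(.5)*np.cos(psi),-np.sin(.5)*np.sin(psi),np.cos(.5)])
L=np.array([-np.sin(psi),np.cos(psi),0]); U=np.cross(L,N)  # up-slope
O0=np.array([.63,.145,0]); O0=O0+N*((pl['c']-O0)@N)  # panel point near axis
def rect(f,h,s=2500,r=.12):
    k=int(2*r*s); j,i=np.mgrid[:k,:k]   # image: left=unit left, up=up-slope
    X=O0+N*h+((k/2-j)/s)[...,None]*U+((k/2-i)/s)[...,None]*L
    uv=proj(f,X.reshape(-1,3)).reshape(k,k,2).astype(np.float32)
    return cv2.remap(np.load(f+'.npz')['p'][:,:,::-1].copy(),uv[...,0],uv[...,1],cv2.INTER_CUBIC)
E
python3 - <<'E'
from h import *
print(O0,N,U,L)
a=rect('scene0',.010,1650); b=rect('scene0',.062,1650)
cv2.imwrite('pics/r0.png',np.hstack([a,b]))
C=cloud('scene0').reshape(-1,3); D=C-O0; h=D@N; u=D@U; l=D@L
m=(abs(h-.062)<.004)&(abs(u)<.05)&(abs(l)<.05); Q=np.c_[u,l][m]
print(m.sum(),Q.mean(0),h[m].mean(),cv2.minAreaRect((Q*1000).astype(np.float32)))
m=(abs(h-.010)<.0025)&(abs(u)<.1)&(abs(l)<.1); print('face',np.median(h[m]),m.sum())
E
```

```text
[0.59485954 0.14758956 0.06449859] [-0.47812907  0.03523412  0.87758256] [ 0.87520939 -0.06449562  0.47942554] [0.07349237 0.99729578 0.        ]
122 [ 0.03445969 -0.01526546] 0.061281997022428966 ((36.51876449584961, -15.386465072631836), (40.95036315917969, 17.34022331237793), 31.96742057800293)
face 0.009755926093004573 1928
```

View pics/r0.png

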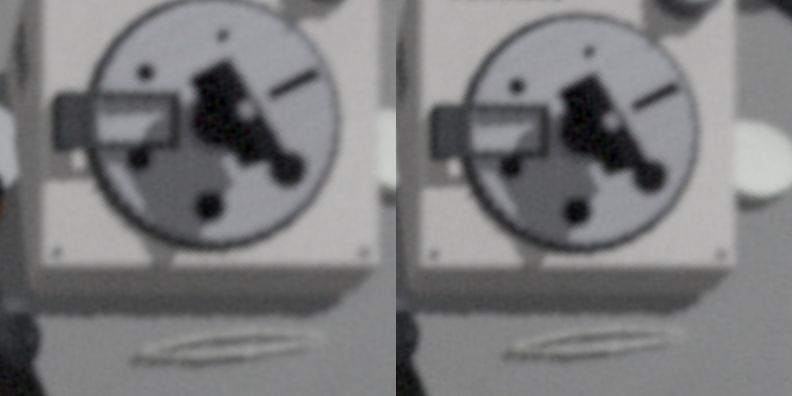

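```bash
cat >> h.py <<'E'
def pose(l,u,h,ang):  # TCP at panel coords (from O0), jaw axis at ang deg (0=right, 90=up-slope)
    a=np.radians(ang); x=-L*np.cos(a)+U*np.sin(a); return O0+l*L+u*U+h*N, np.c_[x,np.cross(-N,x),-N]
def rows(p,Rt,n,s=None):
    s=s or get_state(); p0=np.array(s['tool_pos']);R0=R.from_quat(s['eef_rot']); w=(R0.inv()*R.from_matrix(Rt)).as_rotvec()
    dr=R.from_rotvec(w/n); st=(p-p0)/n
    print('dist',np.linalg.norm(p-p0),'ang deg',np.degrees(np.linalg.norm(w)))
    for i in range(n): print(np.round((R0*R.from_rotvec(w*i/n)).inv().apply(st)/.8,4).tolist(), np.round(w/n/np.pi,4).tolist())
def local():
    s=get_state(); d=np.array(s['tool_pos'])-O0; M=R.from_quat(s['eef_rot']).as_matrix(); x=M[:,0]
    print('t',round(s['clock'],2),'l,u,h',np.round([d@L,d@U,d@N],4),'ang',np.degrees(np.arctan2(x@U,-x@L)).round(1),'zerr deg',np.degrees(np.arccos(-M[:,2]@N)).round(1),'F',np.round(s['contact_force'],1),'op',round(s['opening'],2),'q',np.round(s['q'],2))
E
python3 - <<'E'
from h import *
a=rect('scene0',.010,2500); g=cv2.medianBlur(cv2.cvtColor(a,cv2.COLOR_BGR2GRAY),5)
c=cv2.HoughCircles(g,cv2.HOUGH_GRADIENT,1.5,50,param1=80,param2=30,minRadius=172,maxRadius=192)
print([( (300-x)/2500,(300-y)/2500,r/2500) for x,y,r in c[0][:3]])
C=cloud('scene0')
for n,q in dict(knob=(198,185),cap=(145,168),cap2=(222,97)).items():
    d=C[q[1],q[0]]-O0; print(n,C[q[1],q[0]].round(3),'l,u,h',np.round([d@L,d@U,d@N],3))
p,Rt=pose(-.010,.045,.14,36); print(p); rows(p,Rt,16)
E
```

```text
[(np.float32(-0.0075), np.float32(0.0423), np.float32(0.0751))]
knob [0.704 0.061 0.154] l,u,h [-0.078  0.144  0.023]
cap [0.871 0.098 0.138] l,u,h [-0.029  0.28  -0.069]
cap2 [ 0.858 -0.182  0.228] l,u,h [-0.309  0.33   0.006]
[0.56657097 0.13964707 0.2089343 ]
dist 0.5694642767960914 ang deg 129.87221230163524
[-0.0233, 0.0378, 0.0023] [-0.0021, 0.0121, 0.0434]
[-0.0181, 0.0406, 0.0018] [-0.0021, 0.0121, 0.0434]
[-0.0124, 0.0427, 0.0015] [-0.0021, 0.0121, 0.0434]
[-0.0066, 0.044, 0.0014] [-0.0021, 0.0121, 0.0434]
[-0.0006, 0.0445, 0.0016] [-0.0021, 0.0121, 0.0434]
[0.0054, 0.0441, 0.0019] [-0.0021, 0.0121, 0.0434]
[0.0112, 0.043, 0.0026] [-0.0021, 0.0121, 0.0434]
[0.0169, 0.041, 0.0034] [-0.0021, 0.0121, 0.0434]
[0.0221, 0.0383, 0.0044] [-0.0021, 0.0121, 0.0434]
[0.0269, 0.035, 0.0056] [-0.0021, 0.0121, 0.0434]
[0.0312, 0.0309, 0.0069] [-0.0021, 0.0121, 0.0434]
[0.0348, 0.0264, 0.0083] [-0.0021, 0.0121, 0.0434]
[0.0377, 0.0214, 0.0099] [-0.0021, 0.0121, 0.0434]
[0.0399, 0.016, 0.0115] [-0.0021, 0.0121, 0.0434]
[0.0412, 0.0104, 0.0131] [-0.0021, 0.0121, 0.0434]
[0.0417, 0.0046, 0.0148] [-0.0021, 0.0121, 0.0434]
```

>>> apply_moves(series=[{"x": -0.0233,"y": 0.0378,"z": 0.002,"wx": -0.002,"wy": 0.012,"wz": 0.0434},{"x": -0.018,"y": 0.0406,"z": 0.002,"wx": -0.002,"wy": 0.012,"wz": 0.0434},{"x": -0.0124,"y": 0.0427,"z": 0.0015,"wx": -0.002,"wy": 0.012,"wz": 0.0434},{"x": -0.0066,"y": 0.044,"z": 0.0014,"wx": -0.002,"wy": 0.012,"wz": 0.0434},{"x": -0.0006,"y": 0.0445,"z": 0.0016,"wx": -0.002,"wy": 0.012,"wz": 0.0434},{"x": 0.0054,"y": 0.0441,"z": 0.0019,"wx": -0.002,"wy": 0.012,"wz": 0.0434},{"x": 0.0112,"y": 0.043,"z": 0.0026,"wx": -0.002,"wy": 0.012,"wz": 0.0434},{"x": 0.0169,"y": 0.041,"z": 0.0034,"wx": -0.002,"wy": 0.012,"wz": 0.0434}])

```text
schema error: expected keys x, y, z, wx, wy, wz, fingers
```

Run:
```python
from h import *
local(); p,Rt=pose(-.0085,.043,.15,36); rows(p,Rt,8)
```

```text
t 0.1 l,u,h [ 0.4097 -0.2779  0.3495] ang 166.0 zerr deg 28.7 F [-0.  -0.1 -1.6] op 1.0 q [-1.19  0.69 -0.19  1.57  0.16  0.9  -0.22]
dist 0.5636086090953429 ang deg 129.87221230163524
[-0.0467, 0.0746, 0.0034] [-0.0042, 0.0243, 0.0868]
[-0.0251, 0.0844, 0.0017] [-0.0042, 0.0243, 0.0868]
[-0.0016, 0.088, 0.0018] [-0.0042, 0.0243, 0.0868]
[0.022, 0.0852, 0.0038] [-0.0042, 0.0243, 0.0868]
[0.0437, 0.0761, 0.0074] [-0.0042, 0.0243, 0.0868]
[0.0618, 0.0615, 0.0124] [-0.0042, 0.0243, 0.0868]
[0.0749, 0.0426, 0.0183] [-0.0042, 0.0243, 0.0868]
[0.0819, 0.0207, 0.0247] [-0.0042, 0.0243, 0.0868]
```

Every row needs a `fingers` value.

>>> apply_moves(series=[{"x": -0.0233,"y": 0.0378,"z": 0.002,"wx": -0.002,"wy": 0.012,"wz": 0.0434,"fingers": 1},{"x": -0.018,"y": 0.0406,"z": 0.002,"wx": -0.002,"wy": 0.012,"wz": 0.0434,"fingers": 1},{"x": -0.0124,"y": 0.0427,"z": 0.0015,"wx": -0.002,"wy": 0.012,"wz": 0.0434,"fingers": 1},{"x": -0.0066,"y": 0.044,"z": 0.0014,"wx": -0.002,"wy": 0.012,"wz": 0.0434,"fingers": 1},{"x": -0.0006,"y": 0.0445,"z": 0.0016,"wx": -0.002,"wy": 0.012,"wz": 0.0434,"fingers": 1},{"x": 0.0054,"y": 0.0441,"z": 0.0019,"wx": -0.002,"wy": 0.012,"wz": 0.0434,"fingers": 1},{"x": 0.0112,"y": 0.043,"z": 0.0026,"wx": -0.002,"wy": 0.012,"wz": 0.0434,"fingers": 1},{"x": 0.0169,"y": 0.041,"z": 0.0034,"wx": -0.002,"wy": 0.012,"wz": 0.0434,"fingers": 1}])

```text
clock: 1.1
tool_pos: [0.3897, 0.3549, 0.2197]
eef_rot: [0.988, 0.044, 0.132, -0.063]
contact_force: [-0.3, 0.9, 0.3]
opening: 0.997
```

Run:
```python
from h import *
local(); p,Rt=pose(-.0085,.043,.15,36); rows(p,Rt,8)
```

```text
t 1.1 l,u,h [ 0.1917 -0.1185  0.2416] ang 98.3 zerr deg 16.8 F [-0.3  0.9  0.3] op 1.0 q [-1.04  0.52  0.21  2.16  0.    0.19 -0.78]
dist 0.2730883480605824 ang deg 63.144188845220704
[0.0231, 0.0358, 0.0027] [-0.0019, 0.0121, 0.0421]
[0.0275, 0.0324, 0.0039] [-0.0019, 0.0121, 0.0421]
[0.0314, 0.0285, 0.0052] [-0.0019, 0.0121, 0.0421]
[0.0346, 0.024, 0.0066] [-0.0019, 0.0121, 0.0421]
[0.0372, 0.0192, 0.0081] [-0.0019, 0.0121, 0.0421]
[0.0391, 0.0141, 0.0096] [-0.0019, 0.0121, 0.0421]
[0.0402, 0.0088, 0.0112] [-0.0019, 0.0121, 0.0421]
[0.0406, 0.0034, 0.0128] [-0.0019, 0.0121, 0.0421]
```

>>> apply_moves(series=[{"x": 0.0231,"y": 0.0358,"z": 0.0027,"wx": -0.002,"wy": 0.012,"wz": 0.042,"fingers": 1},{"x": 0.0275,"y": 0.0324,"z": 0.004,"wx": -0.002,"wy": 0.012,"wz": 0.042,"fingers": 1},{"x": 0.0314,"y": 0.0285,"z": 0.0052,"wx": -0.002,"wy": 0.012,"wz": 0.042,"fingers": 1},{"x": 0.0346,"y": 0.024,"z": 0.0066,"wx": -0.002,"wy": 0.012,"wz": 0.042,"fingers": 1},{"x": 0.0372,"y": 0.0192,"z": 0.008,"wx": -0.002,"wy": 0.012,"wz": 0.042,"fingers": 1},{"x": 0.039,"y": 0.014,"z": 0.0096,"wx": -0.002,"wy": 0.012,"wz": 0.042,"fingers": 1},{"x": 0.04,"y": 0.0088,"z": 0.011,"wx": -0.002,"wy": 0.012,"wz": 0.042,"fingers": 1}])

```text
clock: 1.98
tool_pos: [0.5419, 0.1676, 0.2286]
eef_rot: [0.881, -0.416, 0.208, -0.088]
contact_force: [1.1, 1.2, -0.2]
opening: 0.999
```

Run:
```python
from h import *
local(); p,Rt=pose(-.0085,.043,.15,36); rows(p,Rt,4)
```

```text
t 1.98 l,u,h [0.0161 0.0311 0.17  ] ang 43.4 zerr deg 2.7 F [ 1.1  1.2 -0.2] op 1.0 q [-0.82  0.58  0.47  2.18 -1.    0.04 -0.35]
dist 0.0338495555310719 ang deg 7.8990581314995465
[0.0084, 0.0024, 0.006] [0.002, 0.0031, 0.0103]
[0.0084, 0.0022, 0.006] [0.002, 0.0031, 0.0103]
[0.0084, 0.002, 0.0061] [0.002, 0.0031, 0.0103]
[0.0084, 0.0017, 0.0062] [0.002, 0.0031, 0.0103]
```

Run:
```python
from h import *
local(); grab('wrist','w0'); print(np.round(np.load('w0.npz')['T'],2).tolist())
```

```text
t 1.98 l,u,h [0.0161 0.0311 0.17  ] ang 43.4 zerr deg 2.7 F [ 1.1  1.2 -0.2] op 1.0 q [-0.82  0.58  0.47  2.18 -1.    0.04 -0.35]
[[0.57, 0.79, -0.22, 0.53], [-0.77, 0.6, 0.2, 0.22], [0.29, 0.05, 0.95, 0.38], [0.0, 0.0, 0.0, 1.0]]
```

View pics/w0.png

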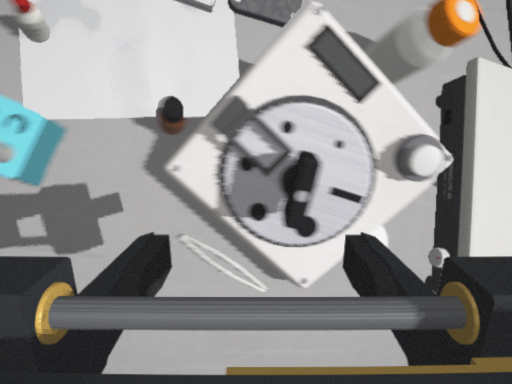

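Wrist view: wheel centre near (298,172), slit at (346,195), bar from (306,155) to (298,225), button at (418,157), window near (263,145). I'll measure these now.

Run:
```python
from h import *
C=cloud('w0'); D=C-O0; h=D@N; u=D@U; l=D@L
ok=(abs(u-.043)<.08)&(abs(l+.008)<.08)
for a in(-.002,.008,.058): 
    m=ok&(h>a)&(h<a+.008); print(a,m.sum(),np.median(h[m]))
m=(h>.054)&(h<.068)&ok&(np.hypot(u-.043,l+.008)<.05); Q=np.c_[-l,u][m]*1000
r=cv2.minAreaRect(Q.astype(np.float32)); e=np.linalg.eigh(np.cov(Q.T))[1][:,1]
print('bar',m.sum(),r,np.degrees(np.arctan2(e[1],e[0])))
g=cv2.cvtColor(rect('w0',.010,2500),cv2.COLOR_BGR2GRAY)
c=cv2.HoughCircles(cv2.medianBlur(g,5),cv2.HOUGH_GRADIENT,1.5,50,param1=80,param2=30,minRadius=172,maxRadius=192)
print([((300-x)/2500,(300-y)/2500,r/2500) for x,y,r in c[0][:3]])
m=(h>.012)&(np.hypot(u-.144,l+.078)<.025); m&=h>np.percentile(h[m],50)
print('btn top l,u,h',l[m].mean(),u[m].mean(),np.percentile(h[m],[5,50,95]),m.sum())
a=rect('w0',.010,2500);b=rect('w0',.062,2500)
cv2.imwrite('pics/r1.png',cv2.resize(np.hstack([a,b])[:400],None,fx=.66,fy=.66,interpolation=cv2.INTER_AREA))
```

```text
-0.002 7155 0.0002321255502928968
0.008 13435 0.009900559144252261
0.058 1501 0.06159042188635748Traceback (most recent call last):
  File "<stdin>", line 6, in <module>
IndexError: boolean index did not match indexed array along axis 1; size of axis is 1024 but size of corresponding boolean axis is 512
```

```bash
cat >> h.py <<'E'
def meas(f,view=None):
    C=cloud(f); D=C-O0; h=D@N; u=D@U; l=D@L
    m=(h>.054)&(h<.068)&(np.hypot(u-.043,l+.008)<.05); Q=np.c_[-l[m],u[m]]*1000
    if m.sum()>50:
        r=cv2.minAreaRect(Q.astype(np.float32)); e=np.linalg.eigh(np.cov(Q.T))[1][:,1]
        print('bar (right,up mm)',m.sum(),r,'dir',np.degrees(np.arctan2(e[1],e[0])))
    g=cv2.cvtColor(rect(f,.010,2500),cv2.COLOR_BGR2GRAY)
    c=cv2.HoughCircles(cv2.medianBlur(g,5),cv2.HOUGH_GRADIENT,1.5,50,param1=80,param2=30,minRadius=172,maxRadius=192)
    if c is not None: print('wheel l,u,r',[((300-x)/2500,(300-y)/2500,r/2500) for x,y,r in c[0][:2]])
    m=(h>.012)&(np.hypot(u-.144,l+.078)<.025)
    if m.sum()>30: m&=h>np.percentile(h[m],50); print('btn top l,u,h',l[m].mean(),u[m].mean(),np.percentile(h[m],[5,50,95]),m.sum())
    if view:
        a=rect(f,.010,2500);b=rect(f,.062,2500)
        cv2.imwrite('pics/'+view+'.png',cv2.resize(np.hstack([a,b])[:400],None,fx=.66,fy=.66,interpolation=cv2.INTER_AREA))
E
python3 -c "
from h import *
meas('w0','r1')"
```

```text
bar (right,up mm) 1573 ((10.130958557128906, 47.82366943359375), (18.323291778564453, 62.88762283325195), 30.88235092163086) dir 120.84576583506299
wheel l,u,r [(np.float32(-0.0129), np.float32(0.0501), np.float32(0.0718))]
btn top l,u,h -0.08025060755342647 0.14419539315678762 [0.02123064 0.02207263 0.02330772] 632
```

View pics/r1.png

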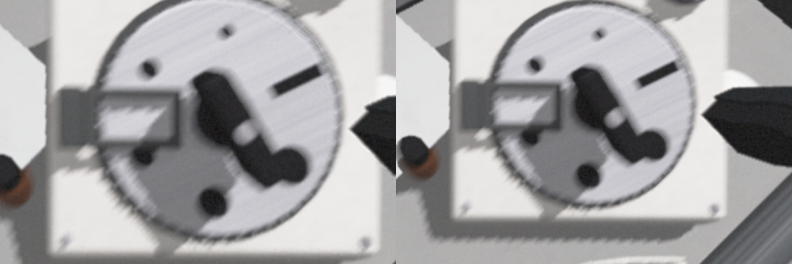

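>>> apply_moves(series=[{"x": 0,"y": 0,"z": 0,"wx": 0,"wy": 0,"wz": -0.055,"fingers": 1},{"x": 0,"y": 0,"z": 0,"wx": 0,"wy": 0,"wz": -0.055,"fingers": 1},{"x": 0,"y": 0,"z": 0,"wx": 0,"wy": 0,"wz": -0.055,"fingers": 1},{"x": 0,"y": 0,"z": 0,"wx": 0,"wy": 0,"wz": -0.055,"fingers": 1},{"x": 0,"y": 0,"z": 0,"wx": 0,"wy": 0,"wz": -0.055,"fingers": 1},{"x": 0,"y": 0,"z": 0,"wx": 0,"wy": 0,"wz": -0.055,"fingers": 1},{"x": 0,"y": 0,"z": 0,"wx": 0,"wy": 0,"wz": -0.055,"fingers": 1},{"x": 0,"y": 0,"z": 0,"wx": 0,"wy": 0,"wz": -0.055,"fingers": 1}])

```text
clock: 3.02
tool_pos: [0.5419, 0.1651, 0.227]
eef_rot: [0.939, 0.262, 0.212, 0.072]
contact_force: [-0.7, -0.6, -0.4]
opening: 1.002
```

```bash
python3 -c "
from h import *
local(); rows(*pose(-.0105,.048,.15,210.8),8)"
```

```text
t 3.02 l,u,h [0.0135 0.0305 0.1686] ang 125.3 zerr deg 2.8 F [-0.7 -0.6 -0.4] op 1.0 q [-0.81  0.58  0.47  2.18 -0.91  0.04  0.99]
dist 0.035065611047131545 ang deg 85.54025358614
[0.0002, 0.0047, 0.0027] [-0.0021, 0.0001, -0.0594]
[-0.0007, 0.0047, 0.0028] [-0.0021, 0.0001, -0.0594]
[-0.0016, 0.0044, 0.0028] [-0.0021, 0.0001, -0.0594]
[-0.0024, 0.0041, 0.0028] [-0.0021, 0.0001, -0.0594]
[-0.0031, 0.0035, 0.0028] [-0.0021, 0.0001, -0.0594]
[-0.0037, 0.0029, 0.0029] [-0.0021, 0.0001, -0.0594]
[-0.0041, 0.0021, 0.0029] [-0.0021, 0.0001, -0.0594]
[-0.0045, 0.0013, 0.0029] [-0.0021, 0.0001, -0.0594]
```

```bash
python3 -c "
from h import *
rows(*pose(-.0105,.048,.13,30.8),10)"
```

```text
dist 0.04870600172333004 ang deg 94.52823853940006
[0.0002, 0.0039, 0.0047] [0.0, 0.0017, 0.0525]
[0.0008, 0.0038, 0.0047] [0.0, 0.0017, 0.0525]
[0.0014, 0.0036, 0.0047] [0.0, 0.0017, 0.0525]
[0.002, 0.0033, 0.0047] [0.0, 0.0017, 0.0525]
[0.0025, 0.003, 0.0047] [0.0, 0.0017, 0.0525]
[0.0029, 0.0025, 0.0047] [0.0, 0.0017, 0.0525]
[0.0032, 0.002, 0.0047] [0.0, 0.0017, 0.0525]
[0.0035, 0.0015, 0.0048] [0.0, 0.0017, 0.0525]
[0.0037, 0.0009, 0.0048] [0.0, 0.0017, 0.0525]
[0.0037, 0.0003, 0.0048] [0.0, 0.0017, 0.0525]
```

>>> apply_moves(series=[{"x": 0,"y": 0.004,"z": 0.0047,"wx": 0,"wy": 0.0017,"wz": 0.0525,"fingers": 1},{"x": 0.0008,"y": 0.004,"z": 0.0047,"wx": 0,"wy": 0.0017,"wz": 0.0525,"fingers": 1},{"x": 0.0014,"y": 0.0036,"z": 0.0047,"wx": 0,"wy": 0.0017,"wz": 0.0525,"fingers": 1},{"x": 0.002,"y": 0.0033,"z": 0.0047,"wx": 0,"wy": 0.0017,"wz": 0.0525,"fingers": 1},{"x": 0.0025,"y": 0.003,"z": 0.0047,"wx": 0,"wy": 0.0017,"wz": 0.0525,"fingers": 1},{"x": 0.003,"y": 0.0025,"z": 0.0047,"wx": 0,"wy": 0.0017,"wz": 0.0525,"fingers": 1},{"x": 0.0032,"y": 0.002,"z": 0.0047,"wx": 0,"wy": 0.0017,"wz": 0.0525,"fingers": 1},{"x": 0.0035,"y": 0.0015,"z": 0.0047,"wx": 0,"wy": 0.0017,"wz": 0.0525,"fingers": 1}])

```text
clock: 4.03
tool_pos: [0.5713, 0.1515, 0.2177]
eef_rot: [0.894, -0.386, 0.216, -0.075]
contact_force: [-0.5, 0.1, 0.3]
opening: 1.001
```

```bash
python3 -c "
from h import *
local();rows(*pose(-.0105,.048,.09,30.8),3)"
```

```text
t 4.03 l,u,h [0.0022 0.0526 0.1458] ang 47.4 zerr deg 2.3 F [-0.5  0.1  0.3] op 1.0 q [-0.74  0.62  0.44  2.13 -1.    0.04 -0.25]
dist 0.0574399415601889 ang deg 16.82478979374155
[0.0028, 0.0046, 0.0233] [0.0033, 0.0026, 0.0309]
[0.0031, 0.0045, 0.0233] [0.0033, 0.0026, 0.0309]
[0.0033, 0.0044, 0.0233] [0.0033, 0.0026, 0.0309]
```

>>> apply_moves(series=[{"x": 0.0028,"y": 0.0046,"z": 0.01,"wx": 0.0033,"wy": 0.0026,"wz": 0.0309,"fingers": 1},{"x": 0.003,"y": 0.0045,"z": 0.015,"wx": 0.0033,"wy": 0.0026,"wz": 0.0309,"fingers": 1},{"x": 0.0033,"y": 0.0044,"z": 0.015,"wx": 0.0033,"wy": 0.0026,"wz": 0.0309,"fingers": 1}])

```text
clock: 4.4
tool_pos: [0.5919, 0.1462, 0.2055]
eef_rot: [0.824, -0.517, 0.206, -0.101]
contact_force: [0.8, -0.7, 0.1]
opening: 0.998
```

```bash
python3 -c "
from h import *
local();rows(*pose(-.0105,.048,.09,30.8),2)"
```

```text
t 4.4 l,u,h [-0.0016  0.0651  0.1251] ang 30.2 zerr deg 2.3 F [ 0.8 -0.7  0.1] op 1.0 q [-0.71  0.66  0.43  2.09 -1.    0.04 -0.54]
dist 0.040105459130225556 ang deg 2.3343487775585605
[-0.0004, 0.0112, 0.0224] [0.0062, 0.0011, -0.0017]
[-0.0005, 0.0116, 0.0222] [0.0062, 0.0011, -0.0017]
```

```bash
cat > fk.py <<'E'
import numpy as np
from scipy.spatial.transform import Rotation as R
from scipy.optimize import least_squares
def fk(q,d):
    M=R.identity(); p=np.array([0,0,d[0]])
    offs=[None,None,d[1:3],None,d[3:5],None,None]
    for i in range(7):
        M=M*(R.from_euler('z',-q[i]) if i%2==0 else R.from_euler('y',q[i]))
        if i==2: p=p+M.apply([d[1],0,d[2]])
        if i==4: p=p+M.apply([d[3],0,d[4]])
    return p+M.apply([0,0,d[5]]),M
E
python3 - <<'E'
from h import *
from fk import *
s=get_state()
S=[([-1.186,.689,-.195,1.565,.157,.902,-.215],[.2146,.5864,.238],[.8196,.5729,-.0006,.0005]),
([-1.04,.52,.21,2.16,0,.19,-.78],[.3897,.3549,.2197],[.988,.044,.132,-.063]),
([-.82,.58,.47,2.18,-1,.04,-.35],[.5419,.1676,.2286],[.881,-.416,.208,-.088]),
([-.81,.58,.47,2.18,-.91,.04,.99],[.5419,.1651,.2270],[.939,.262,.212,.072]),
([-.74,.62,.44,2.13,-1,.04,-.25],[.5713,.1515,.2177],[.894,-.386,.216,-.075]),
(s['q'],s['tool_pos'],s['eef_rot'])]
for q,p,o in S: print(np.round((fk(q,np.zeros(6))[1].inv()*R.from_quat(o)).as_rotvec(degrees=True),1))
r=least_squares(lambda d:np.concatenate([fk(q,d)[0]-p for q,p,o in S]),[.3,0,.4,0,.4,.3])
print(r.x.round(4),np.abs(r.fun).max())
E
```

```text
[ 2.0e-01 -1.0e-01  1.8e+02]
[  -0.2    0.7 -179.9]
[-1.000e-01  5.000e-01 -1.794e+02]
[  -0.6   -0.3 -179.8]
[  0.2  -0.2 180. ]
[ -0.   0. 180.]
[ 0.5028 -0.1008  0.5591 -0.0082  0.4197  0.4818] 0.046670771125682686
```

```bash
cat > fk.py <<'E'
import numpy as np
from scipy.spatial.transform import Rotation as R
from scipy.optimize import least_squares
def fk(q,d):
    M=R.identity(); p=np.array([0,0,d[0]])
    for i in range(7):
        M=M*(R.from_euler('z',-q[i]) if i%2==0 else R.from_euler('y',q[i]))
        if i==0: p=p+M.apply([d[6],0,0])
        if i==2: p=p+M.apply([d[1],0,d[2]])
        if i==3: p=p+M.apply([d[3],0,d[4]])
        if i==5: p=p+M.apply([d[7],0,d[5]])
    return p,M*R.from_euler('z',np.pi)
E
python3 - <<'E'
from h import *
from fk import *
s=get_state()
S=[([-1.186,.689,-.195,1.565,.157,.902,-.215],[.2146,.5864,.238],[.8196,.5729,-.0006,.0005]),
([-1.04,.52,.21,2.16,0,.19,-.78],[.3897,.3549,.2197],0),
([-.82,.58,.47,2.18,-1,.04,-.35],[.5419,.1676,.2286],0),
([-.81,.58,.47,2.18,-.91,.04,.99],[.5419,.1651,.2270],0),
([-.74,.62,.44,2.13,-1,.04,-.25],[.5713,.1515,.2177],0),
(s['q'],s['tool_pos'],s['eef_rot'])]
reg=np.array([0,1,0,1,0,0,1,1])*.02; x0=np.array([.3,0,.4,0,.4,.3,0,0])
r=least_squares(lambda d:np.concatenate([fk(q,d)[0]-p for q,p,o in S]+[reg*d]),x0)
print(r.x.round(4),np.abs(r.fun[:-8]).max()); d=r.x; np.save('d.npy',d)
lo=np.array([-3.01,-.46,-1.47,.13,-1,.04,-2.66]);hi=np.array([3.01,2.08,1.51,2.56,4.14,2.09,2.66])
rng=np.random.default_rng(1)
def ik(p,Rt,seed):
    def f(q):
        a,M=fk(q,d); return np.r_[(a-p)*10,(M.inv()*R.from_matrix(Rt)).as_rotvec()]
    return least_squares(f,np.clip(seed,lo+.01,hi-.01),bounds=(lo,hi))
for ang in(30.8,120,205,210.8):
  for h in (.031,):
    p,Rt=pose(-.0105,.048,h,ang); out=[]
    for k in range(25):
        t=ik(p,Rt,lo+(hi-lo)*rng.random(7))
        if t.cost<1e-7: out.append(t.x)
    print(ang,h,len(out)); [print(np.round(o,2)) for o in out[:7]]
    t=ik(p,Rt,s['q']); print('local',t.cost,np.round(t.x,2))
E
```

```text
[ 0.3829 -0.1831  0.7088  0.0108  0.4165  0.5369 -0.0399 -0.0356] 0.03684458317698658
30.8 0.031 11
[-0.25  0.8  -0.2   2.14  2.2   0.43  2.66]
[-0.65  0.85  0.51  2.12  3.77  0.29  1.01]
[-0.27  0.8  -0.16  2.14  2.23  0.41  2.62]
[-0.38  0.79  0.06  2.12  2.55  0.28  2.3 ]
[-0.27  0.8  -0.16  2.14  2.24  0.4   2.62]
[-0.25  0.8  -0.19  2.14  2.2   0.43  2.65]
[-0.74  0.9   0.77  2.15  4.14  0.46  0.64]
local 0.012357642791235194 [-0.6   0.82  0.35  2.03 -0.98  0.04 -0.54]
120 0.031 17
[-0.28  0.8  -0.13  2.14  2.27  0.39 -2.14]
[-0.66  0.85  0.54  2.13  3.82  0.3   2.51]
[-0.63  0.84  0.48  2.12  3.69  0.27  2.64]
[-0.07  0.86 -0.7   2.17  1.88  0.79 -1.79]
[-0.33  0.79 -0.02  2.13  2.41  0.32 -2.28]
[-0.12  0.83 -0.54  2.16  1.96  0.67 -1.85]
[-0.03  0.88 -0.83  2.17  1.83  0.9  -1.75]
local 1.6084203762748954e-15 [-0.43  0.8   0.16  2.11  2.77  0.24 -2.66]
205 0.031 18
[-0.23  0.8  -0.25  2.15  2.15  0.47 -0.53]
[-0.19  0.81 -0.36  2.15  2.06  0.54 -0.46]
[ 0.04  0.96 -1.15  2.18  1.72  1.17 -0.2 ]
[-0.28  0.8  -0.13  2.14  2.27  0.38 -0.66]
[-0.49  0.81  0.25  2.11  3.05  0.21 -1.47]
[-0.16  0.82 -0.42  2.15  2.03  0.58 -0.43]
[-0.58  0.83  0.39  2.11  3.48  0.23 -1.93]
local 8.155695625667441e-19 [-0.47  0.8   0.22  2.11  2.94  0.22 -1.35]
210.8 0.031 17
[-0.16  0.82 -0.44  2.16  2.01  0.6  -0.31]
[-0.74  0.89  0.76  2.15  4.13  0.45 -2.48]
[ 0.01  0.93 -1.01  2.17  1.76  1.05 -0.12]
[-0.7   0.87  0.65  2.14  4.01  0.37 -2.37]
[-0.35  0.79  0.02  2.12  2.48  0.3  -0.76]
[-0.03  0.89 -0.84  2.17  1.82  0.91 -0.16]
[-0.52  0.81  0.3   2.11  3.21  0.21 -1.54]
local 0.22186063706029086 [ 0.38  0.89 -0.57  2.04 -1.    0.04 -2.66]
```

>>> apply_moves(series=[{"x": 0,"y": 0,"z": -0.04,"wx": 0,"wy": 0,"wz": 0,"fingers": 1},{"x": 0,"y": 0,"z": -0.04,"wx": 0,"wy": 0,"wz": 0,"fingers": 1}])

```text
clock: 4.65
tool_pos: [0.5623, 0.1491, 0.2611]
eef_rot: [0.824, -0.519, 0.204, -0.1]
contact_force: [-0.4, -0.4, -1.0]
opening: 1.002
```

```bash
cat > pre.py <<'E'
from h import *
import sys
def plan(way,LT=.5):
    s=get_state(); q=np.array(s['q']); z=lambda a:R.from_euler('z',-a); y=lambda a:R.from_euler('y',a)
    F=z(q[0])*y(q[1])*z(q[2])*y(q[3]); Rc=R.from_quat(s['eef_rot']); pc=np.array(s['tool_pos'])
    w=pc-Rc.apply([0,0,LT])
    for a,b,c in way:
        Rn=F*z(a)*y(b)*z(c)*z(np.pi); pn=w+Rn.apply([0,0,LT])
        rv=(Rc.inv()*Rn).as_rotvec()/np.pi; dx=Rc.inv().apply(pn-pc)/.8
        print(json_row(dx,rv),'|',pn.round(3),'h',round((pn-O0)@N,3)); Rc,pc=Rn,pn
def json_row(d,r):
    return '{"x": %.4f, "y": %.4f, "z": %.4f, "wx": %.4f, "wy": %.4f, "wz": %.4f, "fingers": 1}'%(*d,*r)
E
python3 -c "
from pre import *
local()
plan([(-1,.11,-.55),(-.95,.18,-.56),(-.8,.22,-.57),(-.6,.22,-.59),(-.4,.22,-.61),(-.2,.22,-.63),(0,.22,-.65),(.2,.22,-.67)])"
```

```text
t 4.65 l,u,h [-0.0008  0.0656  0.1881] ang 30.0 zerr deg 2.6 F [-0.4 -0.4 -1. ] op 1.0 q [-0.93  0.6   0.74  2.11 -0.95  0.23 -0.6 ]
{"x": 0.0598, "y": -0.0454, "z": -0.0045, "wx": 0.0232, "wy": 0.0304, "wz": 0.0016, "fingers": 1} | [0.608 0.123 0.289] h 0.19
{"x": -0.0342, "y": 0.0275, "z": -0.0015, "wx": -0.0137, "wy": -0.0177, "wz": -0.0126, "fingers": 1} | [0.582 0.137 0.272] h 0.188
{"x": -0.0091, "y": 0.0297, "z": -0.0008, "wx": -0.0148, "wy": -0.0057, "wz": -0.0436, "fingers": 1} | [0.56  0.132 0.261] h 0.189
{"x": 0.0169, "y": 0.0214, "z": -0.0006, "wx": -0.0116, "wy": 0.0076, "wz": -0.0558, "fingers": 1} | [0.553 0.112 0.26 ] h 0.19
{"x": 0.0173, "y": 0.0210, "z": -0.0006, "wx": -0.0115, "wy": 0.0078, "wz": -0.0558, "fingers": 1} | [0.55  0.09  0.262] h 0.193
{"x": 0.0177, "y": 0.0207, "z": -0.0006, "wx": -0.0113, "wy": 0.0081, "wz": -0.0558, "fingers": 1} | [0.551 0.069 0.267] h 0.196
{"x": 0.0181, "y": 0.0203, "z": -0.0006, "wx": -0.0111, "wy": 0.0083, "wz": -0.0558, "fingers": 1} | [0.555 0.049 0.274] h 0.2
{"x": 0.0185, "y": 0.0200, "z": -0.0006, "wx": -0.0110, "wy": 0.0085, "wz": -0.0558, "fingers": 1} | [0.562 0.03  0.284] h 0.204
```

```bash
python3 -c "
from pre import *
plan([(-.95+.2*i,.23,-.6-.02*i) for i in range(1,9)])"
```

```text
{"x": 0.0178, "y": 0.0213, "z": -0.0006, "wx": -0.0116, "wy": 0.0081, "wz": -0.0538, "fingers": 1} | [0.554 0.129 0.258] h 0.189
{"x": 0.0187, "y": 0.0214, "z": -0.0006, "wx": -0.0117, "wy": 0.0085, "wz": -0.0556, "fingers": 1} | [0.548 0.107 0.258] h 0.191
{"x": 0.0191, "y": 0.0211, "z": -0.0006, "wx": -0.0116, "wy": 0.0088, "wz": -0.0556, "fingers": 1} | [0.546 0.084 0.261] h 0.194
{"x": 0.0195, "y": 0.0207, "z": -0.0006, "wx": -0.0114, "wy": 0.0090, "wz": -0.0556, "fingers": 1} | [0.547 0.062 0.267] h 0.197
{"x": 0.0199, "y": 0.0203, "z": -0.0006, "wx": -0.0112, "wy": 0.0092, "wz": -0.0556, "fingers": 1} | [0.552 0.042 0.275] h 0.201
{"x": 0.0204, "y": 0.0199, "z": -0.0006, "wx": -0.0110, "wy": 0.0095, "wz": -0.0556, "fingers": 1} | [0.561 0.023 0.285] h 0.206
{"x": 0.0207, "y": 0.0195, "z": -0.0006, "wx": -0.0108, "wy": 0.0097, "wz": -0.0556, "fingers": 1} | [0.572 0.008 0.297] h 0.21
{"x": 0.0211, "y": 0.0190, "z": -0.0006, "wx": -0.0106, "wy": 0.0099, "wz": -0.0556, "fingers": 1} | [ 0.586 -0.005  0.31 ] h 0.215
```

>>> apply_moves(series=[{"x": 0.0178,"y": 0.0213,"z": -0.0006,"wx": -0.0116,"wy": 0.008,"wz": -0.054,"fingers": 1},{"x": 0.0187,"y": 0.0214,"z": -0.0006,"wx": -0.0117,"wy": 0.0085,"wz": -0.0556,"fingers": 1},{"x": 0.019,"y": 0.021,"z": -0.0006,"wx": -0.0116,"wy": 0.0088,"wz": -0.0556,"fingers": 1},{"x": 0.0195,"y": 0.0207,"z": -0.0006,"wx": -0.0114,"wy": 0.009,"wz": -0.0556,"fingers": 1},{"x": 0.02,"y": 0.0203,"z": -0.0006,"wx": -0.0112,"wy": 0.0092,"wz": -0.0556,"fingers": 1}])

```text
clock: 5.28
tool_pos: [0.5506, 0.0434, 0.2755]
eef_rot: [0.958, -0.131, 0.233, 0.105]
contact_force: [0.1, 0.1, -0.4]
opening: 1.0
```

```bash
python3 -c "
from pre import *
local();q=get_state()['q']
plan([(q[4]+.2*i,.25,q[6]-.02*i) for i in range(1,9)])"
```

```text
t 5.28 l,u,h [-0.1072  0.0691  0.2026] ang 82.1 zerr deg 13.5 F [ 0.1  0.1 -0.4] op 1.0 q [-0.93  0.61  0.86  2.15 -0.42  0.2  -0.13]
{"x": -0.0223, "y": 0.0338, "z": -0.0013, "wx": -0.0162, "wy": -0.0128, "wz": -0.0557, "fingers": 1} | [0.527 0.022 0.272] h 0.21
{"x": 0.0075, "y": 0.0299, "z": -0.0008, "wx": -0.0156, "wy": 0.0025, "wz": -0.0553, "fingers": 1} | [ 0.528 -0.001  0.281] h 0.217
{"x": 0.0081, "y": 0.0298, "z": -0.0008, "wx": -0.0155, "wy": 0.0028, "wz": -0.0553, "fingers": 1} | [ 0.533 -0.022  0.293] h 0.224
{"x": 0.0087, "y": 0.0296, "z": -0.0008, "wx": -0.0154, "wy": 0.0031, "wz": -0.0553, "fingers": 1} | [ 0.542 -0.041  0.306] h 0.231
{"x": 0.0092, "y": 0.0294, "z": -0.0008, "wx": -0.0154, "wy": 0.0034, "wz": -0.0553, "fingers": 1} | [ 0.555 -0.056  0.321] h 0.237
{"x": 0.0098, "y": 0.0293, "z": -0.0008, "wx": -0.0153, "wy": 0.0037, "wz": -0.0553, "fingers": 1} | [ 0.57  -0.067  0.337] h 0.244
{"x": 0.0104, "y": 0.0291, "z": -0.0008, "wx": -0.0152, "wy": 0.0040, "wz": -0.0553, "fingers": 1} | [ 0.587 -0.074  0.353] h 0.249
{"x": 0.0110, "y": 0.0288, "z": -0.0008, "wx": -0.0151, "wy": 0.0043, "wz": -0.0553, "fingers": 1} | [ 0.606 -0.077  0.369] h 0.254
```

```bash
python3 -c "
from pre import *
q=get_state()['q']
plan([(q[4]+.3*i,.28,q[6]-.15*i) for i in range(1,9)])"
```

```text
{"x": -0.0338, "y": 0.0558, "z": -0.0034, "wx": -0.0272, "wy": -0.0192, "wz": -0.0450, "fingers": 1} | [0.513 0.007 0.271] h 0.216
{"x": 0.0211, "y": 0.0471, "z": -0.0021, "wx": -0.0247, "wy": 0.0091, "wz": -0.0441, "fingers": 1} | [ 0.52  -0.029  0.29 ] h 0.227
{"x": 0.0279, "y": 0.0434, "z": -0.0021, "wx": -0.0231, "wy": 0.0127, "wz": -0.0441, "fingers": 1} | [ 0.536 -0.059  0.313] h 0.239
{"x": 0.0341, "y": 0.0387, "z": -0.0021, "wx": -0.0209, "wy": 0.0160, "wz": -0.0441, "fingers": 1} | [ 0.561 -0.079  0.339] h 0.25
{"x": 0.0395, "y": 0.0332, "z": -0.0021, "wx": -0.0183, "wy": 0.0189, "wz": -0.0441, "fingers": 1} | [ 0.591 -0.089  0.366] h 0.258
{"x": 0.0440, "y": 0.0269, "z": -0.0021, "wx": -0.0153, "wy": 0.0214, "wz": -0.0441, "fingers": 1} | [ 0.624 -0.087  0.391] h 0.264
{"x": 0.0475, "y": 0.0201, "z": -0.0021, "wx": -0.0119, "wy": 0.0235, "wz": -0.0441, "fingers": 1} | [ 0.657 -0.073  0.412] h 0.267
{"x": 0.0500, "y": 0.0127, "z": -0.0021, "wx": -0.0082, "wy": 0.0250, "wz": -0.0441, "fingers": 1} | [ 0.687 -0.049  0.426] h 0.267
```

>>> apply_moves(series=[{"x": -0.0338,"y": 0.0558,"z": -0.0034,"wx": -0.0272,"wy": -0.0192,"wz": -0.045,"fingers": 1},{"x": 0.021,"y": 0.047,"z": -0.002,"wx": -0.0247,"wy": 0.009,"wz": -0.044,"fingers": 1},{"x": 0.028,"y": 0.0434,"z": -0.002,"wx": -0.023,"wy": 0.0127,"wz": -0.044,"fingers": 1},{"x": 0.034,"y": 0.0387,"z": -0.002,"wx": -0.021,"wy": 0.016,"wz": -0.044,"fingers": 1},{"x": 0.0395,"y": 0.033,"z": -0.002,"wx": -0.0183,"wy": 0.019,"wz": -0.044,"fingers": 1}])

```text
clock: 5.9
tool_pos: [0.5899, -0.0896, 0.3655]
eef_rot: [0.898, 0.193, 0.205, 0.339]
contact_force: [0.6, -0.5, 0.1]
opening: 0.996
```

```bash
python3 -c "
from pre import *
local();q=get_state()['q']
plan([(q[4]+.3*i,.3,q[6]-.15*i) for i in range(1,9)])"
```

```text
t 5.9 l,u,h [-0.2369  0.1553  0.2581] ang 123.7 zerr deg 30.8 F [ 0.6 -0.5  0.1] op 1.0 q [-0.95  0.67  1.14  2.11  0.07  0.14  0.27]
{"x": -0.1047, "y": 0.0279, "z": -0.0095, "wx": -0.0104, "wy": -0.0545, "wz": -0.0457, "fingers": 1} | [ 0.52  -0.142  0.366] h 0.29
{"x": 0.0014, "y": 0.0551, "z": -0.0024, "wx": -0.0281, "wy": -0.0012, "wz": -0.0435, "fingers": 1} | [ 0.535 -0.167  0.4  ] h 0.312
{"x": 0.0097, "y": 0.0543, "z": -0.0024, "wx": -0.0280, "wy": 0.0030, "wz": -0.0435, "fingers": 1} | [ 0.558 -0.182  0.434] h 0.331
{"x": 0.0177, "y": 0.0522, "z": -0.0024, "wx": -0.0272, "wy": 0.0072, "wz": -0.0435, "fingers": 1} | [ 0.588 -0.186  0.466] h 0.345
{"x": 0.0253, "y": 0.0490, "z": -0.0024, "wx": -0.0258, "wy": 0.0112, "wz": -0.0435, "fingers": 1} | [ 0.621 -0.178  0.494] h 0.353
{"x": 0.0323, "y": 0.0447, "z": -0.0024, "wx": -0.0239, "wy": 0.0149, "wz": -0.0435, "fingers": 1} | [ 0.656 -0.16   0.514] h 0.354
{"x": 0.0386, "y": 0.0394, "z": -0.0024, "wx": -0.0214, "wy": 0.0183, "wz": -0.0435, "fingers": 1} | [ 0.689 -0.132  0.524] h 0.349
{"x": 0.0441, "y": 0.0331, "z": -0.0024, "wx": -0.0184, "wy": 0.0213, "wz": -0.0435, "fingers": 1} | [ 0.717 -0.098  0.525] h 0.337
```

```bash
cat > fk.py <<'E'
import numpy as np
from scipy.spatial.transform import Rotation as R
from scipy.optimize import least_squares
def fk(q,d):
    M=R.identity(); p=np.array(d[:3])
    for i in range(7):
        M=M*(R.from_euler('z',-q[i]) if i%2==0 else R.from_euler('y',q[i]))
        if i<6: p=p+M.apply(d[3+3*i:6+3*i])
    return p,M*R.from_euler('z',np.pi)
E
python3 - <<'E'
from h import *
from fk import *
s=get_state()
S=[([-1.186,.689,-.195,1.565,.157,.902,-.215],[.2146,.5864,.238]),
([-1.04,.52,.21,2.16,0,.19,-.78],[.3897,.3549,.2197]),
([-.82,.58,.47,2.18,-1,.04,-.35],[.5419,.1676,.2286]),
([-.81,.58,.47,2.18,-.91,.04,.99],[.5419,.1651,.2270]),
([-.74,.62,.44,2.13,-1,.04,-.25],[.5713,.1515,.2177]),
([-.71,.66,.43,2.09,-1,.04,-.54],[.5919,.1462,.2055]),
([-.93,.6,.74,2.11,-.95,.23,-.6],[.5623,.1491,.2611]),
([-.93,.61,.86,2.15,-.42,.2,-.13],[.5506,.0434,.2755]),
(s['q'],s['tool_pos'])]
x0=np.zeros(21); x0[2]=.3; x0[11]=.4; x0[17]=.4; x0[20]=.3
for w in (.02,.1):
    reg=np.ones(21)*w; reg[[2,11,17,20]]=.002
    r=least_squares(lambda d:np.concatenate([fk(q,d)[0]-p for q,p in S]+[reg*(d-x0)]),x0)
    print(r.x.round(3).reshape(7,3).tolist(),np.abs(r.fun[:-21]).reshape(-1,3).max(1).round(4)); np.save('d.npy',r.x)
print(S[-1])
E
```

```text
[[-0.007, 0.005, 0.337], [0.039, -0.016, 0.0], [-0.037, -0.016, 0.002], [0.026, -0.013, 0.556], [0.022, -0.013, -0.001], [-0.011, -0.0, 0.336], [0.014, -0.0, 0.317]] [0.0009 0.0013 0.0025 0.0018 0.0005 0.0001 0.0011 0.0005 0.0004]
[[-0.001, 0.001, 0.342], [0.008, -0.011, 0.0], [-0.009, -0.011, 0.0], [0.005, -0.013, 0.561], [0.004, -0.013, -0.0], [-0.001, -0.001, 0.343], [0.001, -0.001, 0.321]] [0.001  0.0014 0.0022 0.0019 0.0004 0.0008 0.0017 0.0011 0.0008]
(array([-0.94977762,  0.66877874,  1.14291987,  2.110624  ,  0.07072943,
        0.13648934,  0.26727737]), array([ 0.58994697, -0.08962071,  0.36546467]))
```

```bash
cat > sim.py <<'E'
from h import *
from fk import *
d=np.load('d.npy')
lo=np.array([-3.01,-.46,-1.47,.13,-1,.04,-2.66]);hi=np.array([3.01,2.08,1.51,2.56,4.14,2.09,2.66])
def err(q,p,Rt):
    a,M=fk(q,d); return np.r_[p-a,(Rt*M.inv()).as_rotvec()*.3]
def step(q,p,Rt):
    for _ in range(4):
        e=err(q,p,Rt); J=np.array([(err(q,p,Rt)-err(q+1e-5*v,p,Rt))/1e-5 for v in np.eye(7)]).T
        q=np.clip(q+J.T@np.linalg.solve(J@J.T+1e-4*np.eye(6),e),lo,hi)
    return q
def ik(p,Rt,seed,w=.003):
    f=lambda q:np.r_[err(q,p,Rt)*10,w*(q-seed)]
    return least_squares(f,np.clip(seed,lo+.01,hi-.01),bounds=(lo,hi))
def path(q0,ways,stepmax=.15):
    out=[np.array(q0)]
    for g in ways:
        g=np.array(g); n=int(np.ceil(max(np.abs(g-out[-1]).max()/stepmax,1))); a=out[-1]
        out+= [a+(g-a)*i/n for i in range(1,n+1)]
    return out[1:]
E
python3 - <<'E'
from sim import *
q=np.array(get_state()['q'])
for h in(.15,.031):
  for ang in(210.8,390):
    p,Rt=pose(-.0105,.048,h,ang); g=ik(p,R.from_matrix(Rt),np.array([-.35,.79,0,2.12,2.5,.3,-.8 if ang<300 else 2.2])); print(h,ang,g.cost,g.x.round(2))
    if h==.15 and ang<300: goal=g.x
for A in ([[-.8,.5,.5,2.1,.8,.8,-.2],[-.45,.6,.1,2.0,1.6,.8,-.5]],[[-.95,.4,.6,2.1,.6,.9,-.1],[-.6,.5,.1,2.1,1.6,.9,-.6],[-.4,.6,0,2.1,2.3,.7,-.8]]):
    P=path(q,A+[goal]); s=q.copy(); print('n',len(P))
    for i,x in enumerate(P):
        a,M=fk(x,d); s=step(s,a,M)
        if i%4==3 or i==len(P)-1: print(a.round(2),'h',round((a-O0)@N,2),'plan',x.round(2),'sim',s.round(2))
E
```

```text
0.15 210.8 1.3932528721309994e-06 [-0.67  0.59  0.33  2.19  2.41  0.08 -0.8 ]
0.15 390 1.4312285595512843e-06 [-0.67  0.59  0.34  2.19  2.48  0.08  2.26]
0.031 210.8 5.938579576703688e-08 [-0.43  0.81  0.05  2.1   2.45  0.29 -0.8 ]
0.031 390 1.0281104184559864e-07 [-0.45  0.82  0.08  2.1   2.51  0.28  2.27]
n 17
[ 0.49 -0.05  0.32] h 0.26 plan [-0.83  0.53  0.63  2.1   0.65  0.67 -0.11] sim [-1.03  0.69  1.05  2.11  0.2   0.51  0.4 ]
[ 0.58 -0.06  0.34] h 0.24 plan [-0.62  0.55  0.3   2.05  1.2   0.8  -0.35] sim [-1.04  0.83  1.14  2.07  0.39  0.27  0.44]
[0.69 0.   0.33] h 0.18 plan [-0.49  0.6   0.14  2.03  1.73  0.68 -0.55] sim [-1.    0.9   1.14  2.07  0.5   0.04  0.5 ]
[0.61 0.13 0.24] h 0.15 plan [-0.63  0.59  0.29  2.16  2.27  0.2  -0.75] sim [-0.91  0.68  0.75  2.18  0.8   0.04  0.69]
[0.56 0.14 0.22] h 0.15 plan [-0.67  0.59  0.33  2.19  2.41  0.08 -0.8 ] sim [-0.8   0.62  0.53  2.2   0.86  0.04  0.75]
n 23
[ 0.47 -0.03  0.33] h 0.28 plan [-0.95  0.49  0.78  2.1   0.42  0.65  0.02] sim [-1.08  0.59  1.05  2.11  0.13  0.57  0.35]
[ 0.49 -0.04  0.37] h 0.32 plan [-0.85  0.43  0.46  2.1   0.89  0.9  -0.24] sim [-1.22  0.68  1.2   2.12  0.36  0.54  0.36]
[ 0.61 -0.01  0.39] h 0.27 plan [-0.65  0.49  0.17  2.1   1.46  0.9  -0.53] sim [-1.2   0.87  1.31  2.13  0.52  0.07  0.34]
[0.7  0.06 0.36] h 0.21 plan [-0.48  0.56  0.04  2.1   2.02  0.78 -0.72] sim [-1.17  0.99  1.39  2.16  0.66  0.04  0.34]
[0.67 0.12 0.28] h 0.15 plan [-0.51  0.6   0.13  2.14  2.34  0.45 -0.8 ] sim [-1.18  0.94  1.36  2.2   1.07  0.04  0.26]
[0.56 0.14 0.22] h 0.15 plan [-0.67  0.59  0.33  2.19  2.41  0.08 -0.8 ] sim [-0.7   0.5   0.3   2.19  1.77  0.12 -0.18]
```

```bash
sed -i 's/np.sort(r.uniform(.3,2.8))/r.uniform(.3,2.8)/; s/range(160)/range(90)/' search.py; export OMP_NUM_THREADS=1; time timeout 200 python3 search.py
```

```text
38
0.0 6 24 [[-0.52, 0.37, -0.92, 2.2, 0.32, 1.28, -0.17], [-0.86, 0.52, -0.4, 2.29, 1.88, 1.04, -0.67]] [-0.69  0.6   0.36  2.19  2.66  0.07 -1.05] [-0.5   0.82  0.17  2.11  2.71  0.25 -1.08] [-0.81  0.97  0.75  2.12  4.03  0.44  0.57]
0.0 9 25 [[-1.17, 0.56, -0.22, 1.65, 0.31, 1.16, -0.02], [-0.91, 0.66, 0.24, 2.1, 2.59, 1.19, -0.08]] [-0.69  0.6   0.37  2.19  2.67  0.07 -1.06] [-0.5   0.82  0.17  2.11  2.71  0.25 -1.08] [-0.81  0.98  0.75  2.12  4.04  0.45  0.56]
0.0 64 21 [[-0.68, 0.34, -0.49, 2.2, 0.51, 1.29, -0.37], [-1.05, 0.32, -0.33, 1.99, 2.03, 0.54, -0.04]] [-0.68  0.59  0.35  2.19  2.52  0.07 -0.91] [-0.47  0.82  0.12  2.1   2.59  0.26 -0.94] [-0.78  0.94  0.67  2.12  3.95  0.39  0.66]
0.0 75 24 [[-0.33, 0.31, -0.34, 2.18, 0.36, 0.61, -0.01], [-1.05, 0.7, 0.09, 2.25, 2.18, 1.24, -0.05]] [-0.68  0.59  0.34  2.19  2.48  0.08 -0.87] [-0.46  0.82  0.1   2.1   2.55  0.27 -0.91] [-0.77  0.94  0.65  2.12  3.92  0.38  0.69]
[(np.float64(0.171168375306035), 0, 17, [[-0.95, 0.4, 0.6, 2.1, 0.6, 0.9, -0.1], [-0.6, 0.5, 0.1, 2.1, 1.6, 0.9, -0.6], [-0.4, 0.6, 0.0, 2.1, 2.3, 0.7, -0.8]], array([-0.89,  0.66,  0.69,  2.2 ,  1.25,  0.04,  0.35]), array([-0.29,  0.81, -0.18,  2.09,  2.13,  0.41, -0.43]), array([-0.64,  0.86,  0.41,  2.11,  3.43,  0.25,  1.23]))]
real	0m17.865s
user	1m2.826s
sys	0m0.260s
```

```bash
cat > go.py <<'E'
from sim import *
from pre import json_row
goal=[-0.67,.59,.33,2.19,2.41,.08,-.8]
def emit(ways,q0=None,nmax=8):
    s=get_state(); q0=np.array(s['q']); P=path(q0,ways,.02); pc=np.array(s['tool_pos']);Rc=R.from_quat(s['eef_rot']); k=0; i=0
    off=pc-fk(q0,d)[0]; tot=0
    while i<len(P):
        j=i
        while j+1<len(P):
            a,M=fk(P[j+1],d)
            if np.linalg.norm(a+off-pc)>.058 or (Rc.inv()*M).magnitude()>.178: break
            j+=1
        a,M=fk(P[j],d); a=a+off; tot+=1
        if tot<=nmax: print(json_row(Rc.inv().apply(a-pc)/.8,(Rc.inv()*M).as_rotvec()/np.pi)+',','|',a.round(2),'h',round((a-O0)@N,2))
        pc,Rc=a,M; i=j+1
    print('total rows',tot)
E
python3 -c "
from go import *
emit([[-0.68, 0.34, -0.49, 2.2, 0.51, 1.29, -0.37], [-1.05, 0.32, -0.33, 1.99, 2.03, 0.54, -0.04],goal],nmax=50)"
```

```text
{"x": -0.0174, "y": -0.0673, "z": -0.0011, "wx": 0.0341, "wy": -0.0182, "wz": -0.0107, "fingers": 1}, | [ 0.57 -0.06  0.33] h 0.24
{"x": -0.0180, "y": -0.0622, "z": -0.0028, "wx": 0.0301, "wy": -0.0182, "wz": -0.0132, "fingers": 1}, | [ 0.54 -0.03  0.29] h 0.22
{"x": -0.0219, "y": -0.0659, "z": -0.0062, "wx": 0.0297, "wy": -0.0209, "wz": -0.0182, "fingers": 1}, | [0.5  0.01 0.27] h 0.22
{"x": -0.0262, "y": -0.0662, "z": -0.0104, "wx": 0.0262, "wy": -0.0232, "wz": -0.0240, "fingers": 1}, | [0.46 0.04 0.25] h 0.22
{"x": -0.0307, "y": -0.0624, "z": -0.0153, "wx": 0.0191, "wy": -0.0244, "wz": -0.0300, "fingers": 1}, | [0.41 0.07 0.24] h 0.24
{"x": -0.0349, "y": -0.0542, "z": -0.0209, "wx": 0.0077, "wy": -0.0240, "wz": -0.0353, "fingers": 1}, | [0.36 0.09 0.25] h 0.27
{"x": -0.0419, "y": -0.0440, "z": -0.0298, "wx": -0.0093, "wy": -0.0228, "wz": -0.0418, "fingers": 1}, | [0.31 0.1  0.27] h 0.31
{"x": -0.0432, "y": -0.0237, "z": -0.0375, "wx": -0.0314, "wy": -0.0155, "wz": -0.0401, "fingers": 1}, | [0.28 0.1  0.31] h 0.36
{"x": -0.0252, "y": 0.0020, "z": -0.0385, "wx": -0.0464, "wy": 0.001
[... 2521 characters left out ...]
, "wz": 0.0201, "fingers": 1}, | [0.56 0.34 0.3 ] h 0.23
{"x": -0.0385, "y": -0.0468, "z": 0.0130, "wx": 0.0222, "wy": -0.0078, "wz": 0.0210, "fingers": 1}, | [0.57 0.29 0.28] h 0.21
{"x": -0.0394, "y": -0.0457, "z": 0.0125, "wx": 0.0223, "wy": -0.0084, "wz": 0.0218, "fingers": 1}, | [0.57 0.25 0.26] h 0.19
{"x": -0.0403, "y": -0.0445, "z": 0.0120, "wx": 0.0224, "wy": -0.0090, "wz": 0.0227, "fingers": 1}, | [0.57 0.2  0.24] h 0.17
{"x": -0.0411, "y": -0.0432, "z": 0.0116, "wx": 0.0225, "wy": -0.0096, "wz": 0.0236, "fingers": 1}, | [0.57 0.16 0.23] h 0.15
{"x": -0.0142, "y": -0.0137, "z": 0.0043, "wx": 0.0075, "wy": -0.0033, "wz": 0.0080, "fingers": 1}, | [0.57 0.14 0.22] h 0.15
total rows 34
```

```bash
sed -i 's/range(90)/range(100,700)/; s/or max(a\[0\]/or min(np.hypot(a[0],a[1]) for a,_ in F)<.40 or max(a[0]/; s/key=lambda x:x\[0\])/key=lambda x:(x[0]>.003,x[2]))/' search.py; export OMP_NUM_THREADS=1; time timeout 400 python3 search.py
```

```text
240
0.0 337 16 [[-0.91, 0.77, 0.47, 2.04, 1.91, 1.2, -0.12]] [-0.69  0.59  0.36  2.19  2.61  0.07 -1.01] [-0.49  0.82  0.15  2.1   2.67  0.25 -1.03] [-0.8   0.96  0.72  2.12  4.01  0.42  0.6 ]
0.0 142 17 [[-1.09, 0.69, 0.54, 2.14, 2.57, 0.68, -0.75]] [-0.92  0.67  0.75  2.19  1.52  0.04  0.08] [-0.28  0.81 -0.2   2.09  2.11  0.42 -0.41] [-0.63  0.86  0.4   2.11  3.41  0.25  1.26]
0.0 203 17 [[-0.86, 0.35, -0.63, 1.82, 2.46, 0.99, -0.56]] [-0.62  0.58  0.25  2.19  2.06  0.12 -0.44] [-0.35  0.81 -0.08  2.1   2.24  0.35 -0.57] [-0.68  0.88  0.48  2.11  3.61  0.28  1.05]
0.0 380 17 [[-1.17, 0.7, 0.49, 2.09, 0.92, 0.92, -0.93], [-0.57, 0.46, -0.15, 2.21, 2.23, 0.84, -0.29]] [-0.6   0.58  0.22  2.19  1.98  0.13 -0.37] [-0.33  0.81 -0.11  2.1   2.2   0.37 -0.52] [-0.66  0.88  0.46  2.11  3.55  0.27  1.1 ]
[]
real	1m40.846s
user	6m10.915s
sys	0m0.436s
```

```bash
python3 -c "
from go import *
emit([[-0.91, 0.77, 0.47, 2.04, 1.91, 1.2, -0.12],goal],nmax=50)"
```

```text
{"x": -0.0188, "y": -0.0273, "z": 0.0021, "wx": 0.0084, "wy": -0.0225, "wz": -0.0461, "fingers": 1}, | [ 0.57 -0.08  0.35] h 0.25
{"x": -0.0157, "y": -0.0191, "z": 0.0014, "wx": 0.0028, "wy": -0.0222, "wz": -0.0459, "fingers": 1}, | [ 0.56 -0.08  0.33] h 0.25
{"x": -0.0126, "y": -0.0106, "z": 0.0002, "wx": -0.0029, "wy": -0.0216, "wz": -0.0453, "fingers": 1}, | [ 0.55 -0.08  0.33] h 0.25
{"x": -0.0105, "y": -0.0014, "z": -0.0019, "wx": -0.0104, "wy": -0.0237, "wz": -0.0503, "fingers": 1}, | [ 0.54 -0.09  0.33] h 0.25
{"x": -0.0065, "y": 0.0100, "z": -0.0046, "wx": -0.0179, "wy": -0.0223, "wz": -0.0480, "fingers": 1}, | [ 0.54 -0.09  0.34] h 0.26
{"x": -0.0029, "y": 0.0213, "z": -0.0078, "wx": -0.0252, "wy": -0.0206, "wz": -0.0448, "fingers": 1}, | [ 0.55 -0.09  0.36] h 0.27
{"x": 0.0003, "y": 0.0323, "z": -0.0112, "wx": -0.0322, "wy": -0.0187, "wz": -0.0407, "fingers": 1}, | [ 0.57 -0.08  0.37] h 0.28
{"x": 0.0029, "y": 0.0428, "z": -0.0146, "wx": -0.0386, "wy": -0.0165, "wz": -0.0359, "fingers": 1}, | [ 0.59 -0.07  0.4 ] h 0.28
{"x": 0.0048, "y": 0.0528, "z": -0.0177, "wx": -0.0445,
[... 767 characters left out ...]
0.0481, "wz": 0.0190, "fingers": 1}, | [0.71 0.1  0.36] h 0.2
{"x": 0.0431, "y": -0.0240, "z": -0.0040, "wx": 0.0125, "wy": 0.0468, "wz": 0.0180, "fingers": 1}, | [0.69 0.11 0.33] h 0.18
{"x": 0.0408, "y": -0.0294, "z": -0.0066, "wx": 0.0171, "wy": 0.0450, "wz": 0.0171, "fingers": 1}, | [0.67 0.12 0.29] h 0.16
{"x": 0.0383, "y": -0.0348, "z": -0.0089, "wx": 0.0217, "wy": 0.0426, "wz": 0.0162, "fingers": 1}, | [0.64 0.13 0.26] h 0.15
{"x": 0.0355, "y": -0.0403, "z": -0.0108, "wx": 0.0261, "wy": 0.0396, "wz": 0.0155, "fingers": 1}, | [0.61 0.14 0.24] h 0.15
{"x": 0.0322, "y": -0.0458, "z": -0.0122, "wx": 0.0302, "wy": 0.0361, "wz": 0.0148, "fingers": 1}, | [0.57 0.14 0.22] h 0.15
total rows 20
```

>>> apply_moves(series=[{"x": -0.0188,"y": -0.0273,"z": 0.0021,"wx": 0.0084,"wy": -0.0225,"wz": -0.0461,"fingers": 1},{"x": -0.0157,"y": -0.0191,"z": 0.0014,"wx": 0.0028,"wy": -0.0222,"wz": -0.0459,"fingers": 1},{"x": -0.0126,"y": -0.0106,"z": 0.0002,"wx": -0.0029,"wy": -0.0216,"wz": -0.0453,"fingers": 1},{"x": -0.0105,"y": -0.0014,"z": -0.0019,"wx": -0.0104,"wy": -0.0237,"wz": -0.0503,"fingers": 1},{"x": -0.0065,"y": 0.01,"z": -0.0046,"wx": -0.0179,"wy": -0.0223,"wz": -0.048,"fingers": 1},{"x": -0.0029,"y": 0.0213,"z": -0.0078,"wx": -0.0252,"wy": -0.0206,"wz": -0.0448,"fingers": 1},{"x": 0.0003,"y": 0.0323,"z": -0.0112,"wx": -0.0322,"wy": -0.0187,"wz": -0.0407,"fingers": 1},{"x": 0.0029,"y": 0.0428,"z": -0.0146,"wx": -0.0386,"wy": -0.0165,"wz": -0.0359,"fingers": 1}])

```text
clock: 6.9
tool_pos: [0.5939, -0.0652, 0.3938]
eef_rot: [0.578, 0.564, -0.158, 0.567]
contact_force: [0.2, -0.6, -0.1]
opening: 1.001
```

>>> apply_moves(series=[{"x": 0.0048,"y": 0.0528,"z": -0.0177,"wx": -0.0445,"wy": -0.0143,"wz": -0.0302,"fingers": 1},{"x": 0.0062,"y": 0.0619,"z": -0.0205,"wx": -0.0496,"wy": -0.0121,"wz": -0.0239,"fingers": 1},{"x": 0.0058,"y": 0.0612,"z": -0.019,"wx": -0.047,"wy": -0.0088,"wz": -0.0152,"fingers": 1},{"x": 0.006,"y": 0.0667,"z": -0.02,"wx": -0.0496,"wy": -0.0073,"wz": -0.0097,"fingers": 1}])

```text
clock: 7.4
tool_pos: [0.6542, -0.0013, 0.4412]
eef_rot: [0.427, 0.596, -0.151, 0.663]
contact_force: [-0.5, -1.2, 0.1]
opening: 1.0
```

```bash
python3 -c "
from go import *
local(); rows(*pose(-.0105,.048,.15,210.8),12)"
```

```text
t 7.4 l,u,h [-0.1441  0.2422  0.2969] ang -142.9 zerr deg 65.8 F [-0.5 -1.2  0.1] op 1.0 q [-1.2   1.15  1.32  2.06  1.58  0.33 -0.15]
dist 0.2777689907780706 ang deg 66.28979620167675
[0.0235, -0.007, -0.0154] [0.0029, 0.0304, 0.0034]
[0.0248, -0.0073, -0.013] [0.0029, 0.0304, 0.0034]
[0.0258, -0.0077, -0.0105] [0.0029, 0.0304, 0.0034]
[0.0266, -0.0081, -0.0079] [0.0029, 0.0304, 0.0034]
[0.0272, -0.0084, -0.0053] [0.0029, 0.0304, 0.0034]
[0.0275, -0.0087, -0.0026] [0.0029, 0.0304, 0.0034]
[0.0275, -0.0091, 0.0001] [0.0029, 0.0304, 0.0034]
[0.0272, -0.0093, 0.0028] [0.0029, 0.0304, 0.0034]
[0.0268, -0.0096, 0.0055] [0.0029, 0.0304, 0.0034]
[0.026, -0.0098, 0.0081] [0.0029, 0.0304, 0.0034]
[0.025, -0.01, 0.0106] [0.0029, 0.0304, 0.0034]
[0.0238, -0.0101, 0.013] [0.0029, 0.0304, 0.0034]
```

Run:
```python
from go import *
from search import tail
q=np.array(get_state()['q']); a0,M0=fk(q,d); g,Rg=pose(-.0105,.048,.15,210.8); w=(M0.inv()*R.from_matrix(Rg)).as_rotvec(); s=q.copy()
for i in range(1,13): s=step(s,a0+(g-a0)*i/12,M0*R.from_rotvec(w*i/12)); print(s.round(2)) if i%3==0 else 0
for i,(a,M) in enumerate(tail()):
    s=step(s,a,R.from_matrix(M)); print(i,s.round(2),np.linalg.norm(err(s,a,R.from_matrix(M))).round(4)) if i%4==0 else 0
emit([[-0.91, 0.77, 0.47, 2.04, 1.91, 1.2, -0.12],goal],nmax=0)
s=q.copy()
for x in path(q,[[-0.91, 0.77, 0.47, 2.04, 1.91, 1.2, -0.12],goal],.1): s=step(s,*fk(x,d))
print(s.round(2))
```

```text
[-1.24  1.01  1.26  2.11  1.57  0.18 -0.1 ]
[-1.21  0.85  1.12  2.15  1.64  0.09 -0.14]
[-1.01  0.66  0.76  2.18  1.79  0.11 -0.24]
[-0.6   0.58  0.22  2.19  2.    0.13 -0.38]
0 [-0.53  0.61  0.12  2.18  2.04  0.19 -0.42] 0.0
4 [-0.34  0.81 -0.1   2.1   2.21  0.36 -0.53] 0.0
8 [-0.42  0.81  0.04  2.1   2.42  0.29 -0.2 ] 0.0
12 [-0.49  0.82  0.15  2.1   2.66  0.25  0.1 ] 0.0
16 [-0.54  0.83  0.24  2.11  2.92  0.24  0.38] 0.0
20 [-0.59  0.85  0.32  2.11  3.18  0.24  0.66] 0.0
24 [-0.64  0.86  0.41  2.11  3.44  0.25  0.95] 0.0
total rows 10
[-0.68  0.59  0.35  2.19  2.51  0.07 -0.9 ]
```

>>> apply_moves(series=[{"x": 0.0235,"y": -0.007,"z": -0.0154,"wx": 0.003,"wy": 0.0304,"wz": 0.0034,"fingers": 1},{"x": 0.0248,"y": -0.0073,"z": -0.013,"wx": 0.003,"wy": 0.0304,"wz": 0.0034,"fingers": 1},{"x": 0.0258,"y": -0.0077,"z": -0.0105,"wx": 0.003,"wy": 0.0304,"wz": 0.0034,"fingers": 1},{"x": 0.0266,"y": -0.008,"z": -0.008,"wx": 0.003,"wy": 0.0304,"wz": 0.0034,"fingers": 1},{"x": 0.0272,"y": -0.0084,"z": -0.0053,"wx": 0.003,"wy": 0.0304,"wz": 0.0034,"fingers": 1},{"x": 0.0275,"y": -0.0087,"z": -0.0026,"wx": 0.003,"wy": 0.0304,"wz": 0.0034,"fingers": 1},{"x": 0.0275,"y": -0.009,"z": 0,"wx": 0.003,"wy": 0.0304,"wz": 0.0034,"fingers": 1},{"x": 0.0272,"y": -0.0093,"z": 0.0028,"wx": 0.003,"wy": 0.0304,"wz": 0.0034,"fingers": 1}])

```text
clock: 8.4
tool_pos: [0.589, 0.1054, 0.2837]
eef_rot: [0.498, 0.785, 0.033, 0.367]
contact_force: [0.5, -0.5, -0.9]
opening: 0.996
```

```bash
python3 -c "
from go import *
local(); rows(*pose(-.0105,.048,.13,210.8),5)"
```

```text
t 8.4 l,u,h [-0.0425  0.1027  0.1937] ang -146.7 zerr deg 19.8 F [ 0.5 -0.5 -0.9] op 1.0 q [-1.09  0.7   0.86  2.17  1.68  0.1  -0.14]
dist 0.08987248800351055 ang deg 19.94956941155985
[0.0187, -0.0073, 0.01] [0.0019, 0.0219, 0.003]
[0.0179, -0.0074, 0.0113] [0.0019, 0.0219, 0.003]
[0.0171, -0.0075, 0.0126] [0.0019, 0.0219, 0.003]
[0.0161, -0.0075, 0.0138] [0.0019, 0.0219, 0.003]
[0.015, -0.0076, 0.0149] [0.0019, 0.0219, 0.003]
```

>>> apply_moves(series=[{"x": 0.0187,"y": -0.0073,"z": 0.01,"wx": 0.002,"wy": 0.022,"wz": 0.003,"fingers": 1},{"x": 0.018,"y": -0.0074,"z": 0.011,"wx": 0.002,"wy": 0.022,"wz": 0.003,"fingers": 1},{"x": 0.017,"y": -0.0075,"z": 0.0126,"wx": 0.002,"wy": 0.022,"wz": 0.003,"fingers": 1},{"x": 0.016,"y": -0.0075,"z": 0.0138,"wx": 0.002,"wy": 0.022,"wz": 0.003,"fingers": 1},{"x": 0.015,"y": -0.0076,"z": 0.0149,"wx": 0.002,"wy": 0.022,"wz": 0.003,"fingers": 1}])

```text
clock: 9.02
tool_pos: [0.5707, 0.1443, 0.2001]
eef_rot: [0.509, 0.826, 0.119, 0.211]
contact_force: [-0.1, -0.8, 0.0]
opening: 0.999
```

```bash
python3 -c "
from go import *
local(); rows(*pose(-.0105,.048,.09,210.8),3); grab('wrist','w1'); meas('w1'); C=cloud('w1')
local()"
```

```text
t 9.03 l,u,h [-0.0051  0.044   0.1304] ang -149.3 zerr deg 1.1 F [-0.1 -0.8  0. ] op 1.0 q [-0.52  0.61  0.11  2.18  2.08  0.18 -0.46]
dist 0.0409994119145211 ang deg 1.1227564485704855
[-0.0031, 0.0003, 0.0168] [0.0, -0.0021, -0.0001]
[-0.003, 0.0003, 0.0168] [0.0, -0.0021, -0.0001]
[-0.0029, 0.0003, 0.0168] [0.0, -0.0021, -0.0001]
bar (right,up mm) 2069 ((11.655943870544434, 47.03129959106445), (17.679414749145508, 63.34814453125), 30.68343162536621) dir 120.86303947410289
wheel l,u,r [(np.float32(-0.0105), np.float32(0.0441), np.float32(0.07642))]
btn top l,u,h -0.08374249936472679 0.142548422440886 [0.02140395 0.02215207 0.02314166] 499
t 9.07 l,u,h [-0.0068  0.0434  0.1294] ang -149.4 zerr deg 1.2 F [ 0.1 -1.  -0.6] op 1.0 q [-0.51  0.61  0.1   2.18  2.08  0.18 -0.46]
```

```bash
python3 -c "
from go import *
rows(*pose(-.011,.0473,.031,210.8),5)"
```

```text
dist 0.09860081375280333 ang deg 1.2227610585589166
[-0.0019, 0.0004, 0.0246] [-0.0001, -0.0013, -0.0003]
[-0.0018, 0.0003, 0.0246] [-0.0001, -0.0013, -0.0003]
[-0.0017, 0.0003, 0.0246] [-0.0001, -0.0013, -0.0003]
[-0.0016, 0.0003, 0.0246] [-0.0001, -0.0013, -0.0003]
[-0.0015, 0.0003, 0.0246] [-0.0001, -0.0013, -0.0003]
```

>>> apply_moves(series=[{"x": -0.003,"y": 0.0004,"z": 0.0246,"wx": 0,"wy": -0.002,"wz": 0,"fingers": 1},{"x": -0.003,"y": 0.0003,"z": 0.0246,"wx": 0,"wy": -0.002,"wz": 0,"fingers": 1},{"x": -0.003,"y": 0.0003,"z": 0.0246,"wx": 0,"wy": -0.002,"wz": 0,"fingers": 1},{"x": 0,"y": 0.0003,"z": 0.0246,"wx": 0,"wy": 0,"wz": 0,"fingers": 1}])

```text
clock: 9.57
tool_pos: [0.6122, 0.1341, 0.1307]
eef_rot: [0.512, 0.823, 0.114, 0.219]
contact_force: [0.1, -0.0, -0.1]
opening: 0.998
```

```bash
python3 -c "
from go import *
local();rows(*pose(-.011,.0473,.031,210.8),2)"
```

```text
t 9.57 l,u,h [-0.0122  0.0478  0.0494] ang -149.5 zerr deg 0.1 F [ 0.1 -0.  -0.1] op 1.0 q [-0.37  0.77 -0.06  2.12  2.2   0.33 -0.54]
dist 0.01842704808052703 ang deg 0.3624341913562367
[0.0008, 0.0002, 0.0115] [-0.0003, 0.0001, -0.0009]
[0.0008, 0.0001, 0.0115] [-0.0003, 0.0001, -0.0009]
```

Now the final descent, then close gently.

>>> apply_moves(series=[{"x": 0.0008,"y": 0,"z": 0.0115,"wx": 0,"wy": 0,"wz": -0.001,"fingers": 1},{"x": 0.0008,"y": 0,"z": 0.0115,"wx": 0,"wy": 0,"wz": -0.001,"fingers": 1},{"x": 0,"y": 0,"z": 0,"wx": 0,"wy": 0,"wz": 0,"fingers": -1},{"x": 0,"y": 0,"z": 0,"wx": 0,"wy": 0,"wz": 0,"fingers": -1},{"x": 0,"y": 0,"z": 0,"wx": 0,"wy": 0,"wz": 0,"fingers": -1},{"x": 0,"y": 0,"z": 0,"wx": 0,"wy": 0,"wz": 0,"fingers": -1},{"x": 0,"y": 0,"z": 0,"wx": 0,"wy": 0,"wz": 0,"fingers": -1}], force=25)

```text
clock: 10.45
tool_pos: [0.6202, 0.1353, 0.1141]
eef_rot: [0.509, 0.825, 0.112, 0.22]
contact_force: [-0.2, 0.0, -0.1]
opening: 0.456
```

```bash
python3 -c "
from go import *
local()"
```

```text
t 10.45 l,u,h [-0.0103  0.0468  0.031 ] ang -149.1 zerr deg 0.2 F [-0.2  0.  -0.1] op 0.46 q [-0.35  0.81 -0.08  2.1   2.22  0.35 -0.55]
```

>>> apply_moves(series=[{"x": 0,"y": 0,"z": 0,"wx": 0,"wy": 0,"wz": 0,"fingers": -1},{"x": 0,"y": 0,"z": 0,"wx": 0,"wy": 0,"wz": 0,"fingers": -1},{"x": 0,"y": 0,"z": 0,"wx": 0,"wy": 0,"wz": 0,"fingers": -1},{"x": 0,"y": 0,"z": 0,"wx": 0,"wy": 0,"wz": 0,"fingers": -1},{"x": 0,"y": 0,"z": 0,"wx": 0,"wy": 0,"wz": 0,"fingers": -1}])

```text
clock: 11.08
tool_pos: [0.6203, 0.1353, 0.1143]
eef_rot: [0.509, 0.825, 0.113, 0.22]
contact_force: [-0.0, -0.1, 1.2]
opening: 0.204
```

>>> apply_moves(series=[{"x": 0,"y": 0,"z": 0,"wx": 0,"wy": 0,"wz": -0.045,"fingers": -1},{"x": 0,"y": 0,"z": 0,"wx": 0,"wy": 0,"wz": -0.045,"fingers": -1},{"x": 0,"y": 0,"z": 0,"wx": 0,"wy": 0,"wz": -0.045,"fingers": -1},{"x": 0,"y": 0,"z": 0,"wx": 0,"wy": 0,"wz": -0.045,"fingers": -1}])

```text
clock: 11.58
tool_pos: [0.6204, 0.1351, 0.1144]
eef_rot: [0.252, 0.936, 0.045, 0.243]
contact_force: [1.0, -0.2, -0.2]
opening: 0.2
```

```bash
python3 -c "
from go import *
local();print(get_state()['moment'])"
```

```text
t 11.57 l,u,h [-0.0106  0.0471  0.0312] ang -115.8 zerr deg 0.2 F [ 1.  -0.2 -0.2] op 0.2 q [-0.44  0.81  0.06  2.11  2.44  0.29 -0.21]
[ 0.21037344  0.41691604 -0.11532133]
```

>>> apply_moves(series=[{"x": 0,"y": 0,"z": 0,"wx": 0,"wy": 0,"wz": -0.045,"fingers": -1},{"x": 0,"y": 0,"z": 0,"wx": 0,"wy": 0,"wz": -0.045,"fingers": -1},{"x": 0,"y": 0,"z": 0,"wx": 0,"wy": 0,"wz": -0.045,"fingers": -1},{"x": 0,"y": 0,"z": 0,"wx": 0,"wy": 0,"wz": -0.045,"fingers": -1},{"x": 0,"y": 0,"z": 0,"wx": 0,"wy": 0,"wz": -0.045,"fingers": -1},{"x": 0,"y": 0,"z": 0,"wx": 0,"wy": 0,"wz": -0.045,"fingers": -1},{"x": 0,"y": 0,"z": 0,"wx": 0,"wy": 0,"wz": -0.045,"fingers": -1}])

```text
clock: 12.45
tool_pos: [0.6207, 0.1351, 0.1146]
eef_rot: [-0.236, 0.94, -0.079, 0.234]
contact_force: [-0.1, -0.3, 0.2]
opening: 0.205
```

```bash
python3 -c "
from go import *
local()"
```

```text
t 12.45 l,u,h [-0.0106  0.0474  0.0312] ang -57.5 zerr deg 0.2 F [-0.1 -0.3  0.2] op 0.21 q [-0.55  0.83  0.24  2.11  2.9   0.24  0.32]
```

>>> apply_moves(series=[{"x": 0,"y": 0,"z": 0,"wx": 0,"wy": 0,"wz": -0.047,"fingers": -1},{"x": 0,"y": 0,"z": 0,"wx": 0,"wy": 0,"wz": -0.047,"fingers": -1},{"x": 0,"y": 0,"z": 0,"wx": 0,"wy": 0,"wz": -0.047,"fingers": -1},{"x": 0,"y": 0,"z": 0,"wx": 0,"wy": 0,"wz": -0.047,"fingers": -1},{"x": 0,"y": 0,"z": 0,"wx": 0,"wy": 0,"wz": -0.047,"fingers": -1},{"x": 0,"y": 0,"z": 0,"wx": 0,"wy": 0,"wz": -0.047,"fingers": -1},{"x": 0,"y": 0,"z": 0,"wx": 0,"wy": 0,"wz": -0.047,"fingers": -1}])

```text
clock: 13.32
tool_pos: [0.6208, 0.1354, 0.1147]
eef_rot: [-0.68, 0.69, -0.187, 0.162]
contact_force: [-0.4, -0.2, 0.4]
opening: 0.201
```

```bash
python3 -c "
from go import *
local(); grab('wrist','w2'); grab('scene','s2')
a=rect('w2',.010,2500); b=rect('s2',.010,2500)
cv2.imwrite('pics/r2.png',cv2.resize(np.hstack([a,b])[:420],None,fx=.66,fy=.66,interpolation=cv2.INTER_AREA))"
```

```text
t 13.32 l,u,h [-0.0103  0.0476  0.0312] ang 3.4 zerr deg 0.1 F [-0.4 -0.2  0.4] op 0.2 q [-0.64  0.86  0.4   2.12  3.4   0.25  0.86]
```

View pics/r2.png

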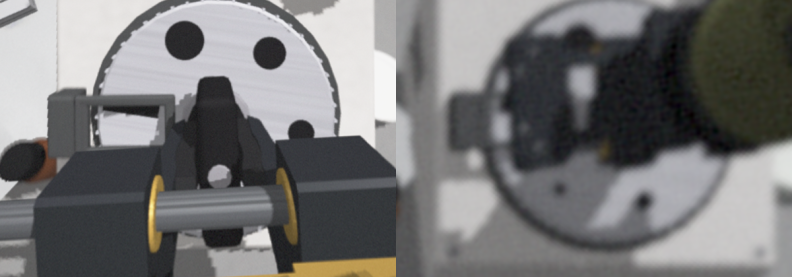

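Holes at 111°, 51.5° and −8° put the slit at about 171°, 9° short of the window (180°). I'll turn that last part and release.

>>> apply_moves(series=[{"x": 0,"y": 0,"z": 0,"wx": 0,"wy": 0,"wz": -0.025,"fingers": -1},{"x": 0,"y": 0,"z": 0,"wx": 0,"wy": 0,"wz": -0.025,"fingers": -1},{"x": 0,"y": 0,"z": 0,"wx": 0,"wy": 0,"wz": 0,"fingers": -1}])

```text
clock: 13.8
tool_pos: [0.6209, 0.1354, 0.1147]
eef_rot: [0.729, -0.638, 0.199, -0.148]
contact_force: [0.7, -0.6, 1.0]
opening: 0.2
```

```bash
cat >> h.py <<'E'
def holes(f,ax=(-.011,.0475)):
    im=rect(f,.010,2500); g=cv2.GaussianBlur(cv2.cvtColor(im,cv2.COLOR_BGR2GRAY),(3,3),0)
    n,lab,st,ce=cv2.connectedComponentsWithStats((g<75).astype(np.uint8))
    for i in range(1,n):
        x=-( (300-ce[i][0])/2500)+ax[0]; y=(300-ce[i][1])/2500-ax[1]; r=np.hypot(x,y)
        if 150<st[i][4]<5000 and .042<r<.062: print('blob r %.4f ang %.1f area %d box %s'%(r,np.degrees(np.arctan2(y,x)),st[i][4],st[i][2:4]))
E
python3 -c "
from go import *
local(); grab('wrist','w3'); holes('w2'); print(); holes('w3')"
```

```text
t 13.8 l,u,h [-0.0102  0.0476  0.0312] ang 11.9 zerr deg 0.1 F [ 0.7 -0.6  1. ] op 0.2 q [-0.65  0.86  0.43  2.12  3.46  0.26  0.93]
blob r 0.0518 ang 111.9 area 2581 box [58 57]
blob r 0.0517 ang 51.5 area 1765 box [48 47]
blob r 0.0500 ang 172.7 area 1191 box [86 20]

blob r 0.0518 ang 120.9 area 2577 box [57 57]
blob r 0.0517 ang 60.5 area 1761 box [47 47]
blob r 0.0522 ang -179.2 area 1525 box [84 19]
```

>>> apply_moves(series=[{"x": 0,"y": 0,"z": 0,"wx": 0,"wy": 0,"wz": 0,"fingers": 0},{"x": 0,"y": 0,"z": 0,"wx": 0,"wy": 0,"wz": 0,"fingers": 0},{"x": 0,"y": 0,"z": 0,"wx": 0,"wy": 0,"wz": 0,"fingers": 0.3},{"x": 0,"y": 0,"z": 0,"wx": 0,"wy": 0,"wz": 0,"fingers": 0.3},{"x": 0,"y": 0,"z": 0,"wx": 0,"wy": 0,"wz": 0,"fingers": 0.3},{"x": 0,"y": 0,"z": 0,"wx": 0,"wy": 0,"wz": 0,"fingers": 0.3}])

```text
clock: 14.6
tool_pos: [0.6207, 0.1359, 0.1144]
eef_rot: [0.728, -0.639, 0.198, -0.148]
contact_force: [0.1, 0.4, -0.2]
opening: 0.651
```

>>> apply_moves(series=[{"x": 0,"y": 0,"z": -0.03,"wx": 0,"wy": 0,"wz": 0,"fingers": 0.3},{"x": 0,"y": 0,"z": -0.04,"wx": 0,"wy": 0,"wz": 0,"fingers": 0.3},{"x": 0,"y": 0,"z": -0.05,"wx": 0,"wy": 0,"wz": 0,"fingers": 0.3},{"x": 0,"y": 0,"z": 0,"wx": 0,"wy": 0,"wz": 0,"fingers": 0.3}])

```text
clock: 15.1
tool_pos: [0.5736, 0.1394, 0.2002]
eef_rot: [0.728, -0.639, 0.198, -0.148]
contact_force: [0.1, -0.0, -0.9]
opening: 0.651
```

```bash
python3 -c "
from go import *
local(); grab('wrist','w4'); local(); meas('w4'); holes('w4')
cv2.imwrite('pics/r4.png',rect('w4',.010,2500)[:420])"
```

```text
t 15.1 l,u,h [-0.0098  0.047   0.129 ] ang 11.7 zerr deg 0.1 F [ 0.1 -0.  -0.9] op 0.65 q [-0.73  0.66  0.45  2.19  3.48  0.11  0.94]
t 15.15 l,u,h [-0.0096  0.0467  0.1279] ang 11.7 zerr deg 0.2 F [ 0.4 -0.4 -0.2] op 0.65 q [-0.73  0.66  0.45  2.19  3.48  0.11  0.94]
bar (right,up mm) 2097 ((10.225544929504395, 47.81117630004883), (17.726865768432617, 63.607810974121094), 12.211040496826172) dir 101.92510170689792
wheel l,u,r [(np.float32(-0.0105), np.float32(0.0501), np.float32(0.07642))]
btn top l,u,h -0.08041220061579253 0.14421338256359623 [0.02119604 0.02210466 0.02318061] 972
blob r 0.0519 ang 120.9 area 2449 box [56 56]
blob r 0.0517 ang 60.7 area 1661 box [46 46]
blob r 0.0519 ang 0.3 area 1007 box [36 36]
blob r 0.0519 ang -179.2 area 1388 box [83 19]
blob r 0.0523 ang -119.6 area 273 box [19 19]
```

View pics/r4.png

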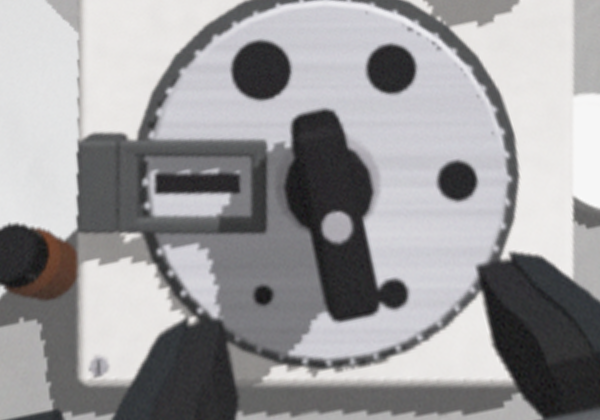

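The slit (centroid at 198,183) is centred in the window frame (centre about 198,186), and the gripper is clear of the handle. Next the button: measured top at l=−0.081, u=0.144, h=0.022.

Run:
```python
from go import *
p,Rt=pose(-.081,.144,.07,11.7); q=np.array(get_state()['q']); a0,M0=fk(q,d); s=q.copy()
for i in range(1,6): s=step(s,a0+(p-a0)*i/5,M0)
print(s.round(2)); rows(p,Rt,5); p2,_=pose(-.081,.144,.012,11.7); s=step(s,p2,M0); print(s.round(2),p2)
```

```text
[-0.34  0.7   0.19  1.93  3.62  0.04  1.01]
dist 0.13384381260517528 ang deg 0.1680135481863987
[0.0224, -0.0202, 0.0145] [0.0001, -0.0001, 0.0]
[0.0224, -0.0202, 0.0145] [0.0001, -0.0001, 0.0]
[0.0224, -0.0202, 0.0145] [0.0001, -0.0001, 0.0]
[0.0224, -0.0202, 0.0145] [0.0001, -0.0001, 0.0]
[0.0224, -0.0202, 0.0145] [0.0001, -0.0001, 0.0]
[-0.33  0.82  0.21  1.88  3.61  0.04  1.01] [0.70919926 0.05794404 0.14406686]
```

>>> apply_moves(series=[{"x": 0.0224,"y": -0.02,"z": 0,"wx": 0,"wy": 0,"wz": 0,"fingers": -1},{"x": 0.0224,"y": -0.02,"z": 0,"wx": 0,"wy": 0,"wz": 0,"fingers": -1},{"x": 0.0224,"y": -0.02,"z": 0,"wx": 0,"wy": 0,"wz": 0,"fingers": -1},{"x": 0.0224,"y": -0.02,"z": 0.01,"wx": 0,"wy": 0,"wz": 0,"fingers": -1},{"x": 0.0224,"y": -0.02,"z": 0.01,"wx": 0,"wy": 0,"wz": 0,"fingers": -1},{"x": 0,"y": 0,"z": 0,"wx": 0,"wy": 0,"wz": 0,"fingers": -1},{"x": 0,"y": 0,"z": 0,"wx": 0,"wy": 0,"wz": 0,"fingers": -1},{"x": 0,"y": 0,"z": 0,"wx": 0,"wy": 0,"wz": 0,"fingers": -1}])

```text
clock: 16.15
tool_pos: [0.6489, 0.066, 0.2084]
eef_rot: [0.727, -0.639, 0.199, -0.154]
contact_force: [0.2, 0.3, 1.1]
opening: 0.003
```

```bash
python3 -c "
from go import *
local(); rows(*pose(-.081,.144,.04,11.7),4)"
```

```text
t 16.15 l,u,h [-0.0774  0.1215  0.0976] ang 11.5 zerr deg 0.6 F [0.2 0.3 1.1] op 0.0 q [-0.43  0.66  0.3   2.03  4.14  0.05  0.45]
dist 0.06195056970791031 ang deg 0.62146006029797
[0.0026, -0.0065, 0.0181] [-0.0008, 0.0002, -0.0003]
[0.0026, -0.0065, 0.018] [-0.0008, 0.0002, -0.0003]
[0.0025, -0.0066, 0.018] [-0.0008, 0.0002, -0.0003]
[0.0025, -0.0066, 0.018] [-0.0008, 0.0002, -0.0003]
```

>>> apply_moves(series=[{"x": 0.0026,"y": -0.0065,"z": 0.015,"wx": -0.001,"wy": 0,"wz": 0,"fingers": -1},{"x": 0.0026,"y": -0.0065,"z": 0.015,"wx": -0.001,"wy": 0,"wz": 0,"fingers": -1},{"x": 0.0026,"y": -0.0065,"z": 0.015,"wx": -0.001,"wy": 0,"wz": 0,"fingers": -1},{"x": 0.0026,"y": -0.0065,"z": 0.01,"wx": 0,"wy": 0,"wz": 0,"fingers": -1}])

```text
clock: 16.65
tool_pos: [0.6887, 0.0607, 0.1754]
eef_rot: [0.728, -0.638, 0.198, -0.153]
contact_force: [0.9, 0.3, 0.4]
opening: 0.005
```

```bash
python3 -c "
from go import *
local(); rows(*pose(-.081,.144,.035,11.7),2)"
```

```text
t 16.65 l,u,h [-0.0798  0.1409  0.0494] ang 11.6 zerr deg 0.5 F [0.9 0.3 0.4] op 0.01 q [-0.37  0.75  0.25  1.94  4.14  0.04  0.47]
dist 0.014777182759065864 ang deg 0.4917364695748231
[0.0012, -0.0017, 0.009] [-0.001, 0.0009, -0.0002]
[0.0012, -0.0017, 0.009] [-0.001, 0.0009, -0.0002]
```

>>> apply_moves(series=[{"x": 0.001,"y": -0.0017,"z": 0.012,"wx": 0,"wy": 0,"wz": 0,"fingers": -1},{"x": 0.001,"y": -0.0017,"z": 0.012,"wx": 0,"wy": 0,"wz": 0,"fingers": -1},{"x": 0,"y": -0.001,"z": 0.006,"wx": 0,"wy": 0,"wz": 0,"fingers": -1},{"x": 0,"y": 0,"z": 0,"wx": 0,"wy": 0,"wz": 0,"fingers": -1}])

```text
clock: 17.15
tool_pos: [0.7049, 0.0582, 0.1541]
eef_rot: [0.728, -0.639, 0.198, -0.153]
contact_force: [0.3, 0.1, 0.9]
opening: 0.002
```

```bash
python3 -c "
from go import *
local()"
```

```text
t 17.15 l,u,h [-0.081   0.1451  0.0229] ang 11.6 zerr deg 0.4 F [0.3 0.1 0.9] op 0.0 q [-0.37  0.8   0.28  1.91  4.13  0.07  0.47]
```

Just above the button. Now I push in steps.

>>> apply_moves(series=[{"x": 0,"y": 0.0005,"z": 0.005,"wx": 0,"wy": 0,"wz": 0,"fingers": -1},{"x": 0,"y": 0.0005,"z": 0.004,"wx": 0,"wy": 0,"wz": 0,"fingers": -1},{"x": 0,"y": 0,"z": 0.002,"wx": 0,"wy": 0,"wz": 0,"fingers": -1}])

```text
clock: 17.52
tool_pos: [0.7081, 0.0579, 0.1485]
eef_rot: [0.728, -0.638, 0.198, -0.154]
contact_force: [-15.5, 2.2, 22.1]
opening: 0.003
```

```bash
python3 -c "
from go import *
local();print(np.array(get_state()['contact_force'])@N)"
```

```text
t 17.52 l,u,h [-0.0811  0.1451  0.0164] ang 11.6 zerr deg 0.6 F [-15.5   2.2  22.1] op 0.0 q [-0.38  0.82  0.3   1.9   4.13  0.09  0.47]
26.8658397521234
```

>>> apply_moves(series=[{"x": 0,"y": 0,"z": 0,"wx": 0,"wy": 0,"wz": 0,"fingers": -1},{"x": 0,"y": 0,"z": -0.02,"wx": 0,"wy": 0,"wz": 0,"fingers": -1},{"x": 0,"y": 0,"z": -0.04,"wx": 0,"wy": 0,"wz": 0,"fingers": -1},{"x": 0,"y": 0,"z": -0.05,"wx": 0,"wy": 0,"wz": 0,"fingers": -1},{"x": 0,"y": 0,"z": -0.06,"wx": 0,"wy": 0,"wz": 0,"fingers": -1},{"x": 0,"y": 0,"z": 0,"wx": 0,"wy": 0,"wz": 0,"fingers": -1}])

```text
clock: 18.27
tool_pos: [0.625, 0.0593, 0.2538]
eef_rot: [0.725, -0.634, 0.21, -0.169]
contact_force: [0.5, -0.3, 0.9]
opening: 0.008
```

```bash
python3 -c "
from go import *
local(); grab('wrist','w5'); grab('scene','s5'); holes('w5'); meas('w5')
a=np.load('w5.npz')['p'][:,:,::-1]; b=np.load('s5.npz')['p'][:,:,::-1]
cv2.imwrite('pics/w5b.png',cv2.resize(np.hstack([a,b]),(800,300)))"
```

```text
t 18.27 l,u,h [-0.0858  0.1228  0.1486] ang 11.6 zerr deg 2.8 F [ 0.5 -0.3  0.9] op 0.01 q [-0.45  0.56  0.32  2.1   4.14  0.04  0.48]
blob r 0.0522 ang 121.0 area 2446 box [56 56]
blob r 0.0518 ang 60.9 area 1628 box [46 45]
blob r 0.0518 ang -179.6 area 1427 box [84 20]
bar (right,up mm) 564 ((7.291848182678223, 69.13893127441406), (17.403257369995117, 21.40187644958496), 11.348053932189941) dir 109.09485876052308
wheel l,u,r [(np.float32(-0.0105), np.float32(0.0459), np.float32(0.0718))]
btn top l,u,h -0.07677534981384362 0.14139813500426882 [0.2367684  0.23778582 0.24788076] 14115
```

View pics/w5b.png

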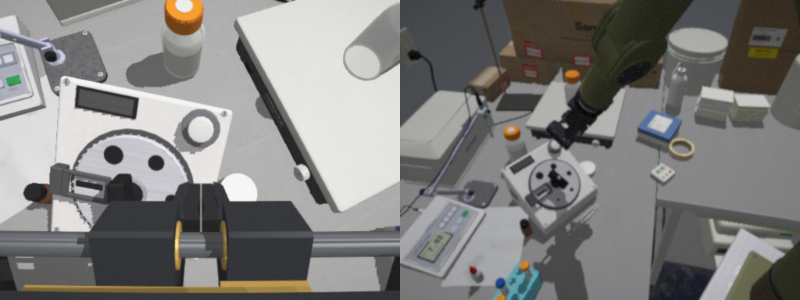

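Wrist view: the slit is still centred in the frame at about (88,186). The button at (200,130) is clear and everything else is in place. One last depth check of the button, then hand in.

```bash
python3 -c "
from go import *
D=cloud('w5')-O0; h=D@N;m=(h>.012)&(h<.05)&(np.hypot(D@U-.144,D@L+.081)<.012); print('btn h',np.median(h[m]),m.sum())
def by(f):
    return
local()
if np.median(h[m])>.0205: print(finish_job())"
```

```text
btn h 0.021895703082332046 585
t 18.38 l,u,h [-0.0853  0.1233  0.1464] ang 11.6 zerr deg 2.7 F [-0.1  0.6  0.1] op 0.0 q [-0.45  0.56  0.32  2.09  4.14  0.04  0.47]
the job is handed in; nothing more can be done
None
```

I turned the wheel by its T-handle until the slit stood in the window and let go. Then I pushed the start button fully in, let it come back out, and handed the job in at about 18.4 s of the 64 s.

- **Slit in window:** after I let go, the slit was about 0.8° from the window direction, less than 1 mm at its radius. After the button push it was about 0.4° off.
- **Handle let go:** the gripper backed well clear of the handle, and the measured contact force was near zero.
- **Button:** the push force reached about 27 N, well above the 5 N spring, with about 5.7 mm of travel, so it was at its stop. Afterwards its top measured 21.9 mm off the panel, against 22.1 mm before, so it is back out.
- **Bystanders:** none looked shifted in the final pictures, but I did not measure their positions.
- **Disagreements:** the circle fit for the wheel's centre scattered by several millimetres. I used the handle bar's centre as the axis instead, and the hole radii confirmed it (51.7–52.3 mm against the 52 mm given). On the first approach the arm ran into two wrist joint limits, so I swung it through the air into a different posture before grasping. A joint also sat at its range limit during the button approach and at the end. No error was reported.

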